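# Loosen the lens ring and push the filter slider home

### The arm

A 6-joint arm with a two-finger parallel gripper is mounted at the origin on the work surface. World frame = base frame: x ahead of the robot, y to its left, z up, the work surface at z = 0. Lengths are in m, angles in rad, forces in N, time in s.
With the tool pointing down it reaches from about 0.4 to 0.825 m from the base axis. Payload 7 kg.
Tool frame: the origin (TCP) lies on the mounting face of the last link; the fingertips stand 178 mm ahead of it and the grasp point (between the pads) lies 159 mm ahead of it; z points along the fingers, y is the direction in which the jaws open and shut (so a half turn about z gives the same grasp; the last joint's range is limited). The gripper opens to 88 mm and grips with 3 to 60 N. Pads are 19 mm wide; open, the fingers measure 130 mm over their backs; the gripper's body (78 mm by 193 mm) begins 47 mm behind the grasp point.
Start: joints at [-0.933, 0.359, 0.012, 0, -1.224, -0.288], TCP at [0.231, -0.634, 0.405] pointing down, gripper open.
Joint ranges: [-3.07, 3.07], [-1.43, 2.12], [-1.02, 1.25], [-3.03, 1.67], [-3.05, -0], [-3.03, 3.03]. Speed limits (rad/s): [2.39, 2.39, 3.01, 3.14, 3.14, 3.14].

### API

Orientations are given as [roll, pitch, yaw] about the fixed x, y, z axes, in that order (R = Rz(yaw) Ry(pitch) Rx(roll)).
In Python, from station import * gives the robot as it stands.
- The arm moves only by the tool arm_command, never from a script. Its argument "targets" is a list of rows, each a list of 3 entries, a list of its own where there are three numbers: the turn, a rotation vector about the world's x, y, z in rad, then the shift along the world's x, y, z in mm, then the closure, from 0 (fully open) to 1 (shut). In form: [[[wx, wy, wz], [tx, ty, tz], fingers], ...]. A call has 1 to 8 rows; each row shifts and turns the commanded pose from where the row before left it; what a row does not reach is not made up. A row lasts 1/10 s, in which the tool goes at most 50 mm and 8.59 degrees, less where a joint would pass 70% of its speed; a pose out of reach is approached as far as the arm can. A call with a gripper value outside its range is refused whole. The fingers move at their own pace and stop on an object; "squeeze" is the grip in N (left out, the last holds). Time passes only in rows, so rows that do not move let the fingers close. It gives the time, the measured TCP pose, the force and the opening at its end, in the units of the state.
- get_state(): the state, without advancing time (a new reading comes with each control period).
- grab_frame(name): name is "scene" or "top" or "wrist"; returns (picture, depth): 480x640x3 uint8, red, green, blue; 480x640 float32, m along the optical axis (not along the pixel's ray), 0 where there is no reading.
- camera_params(name): a dict with "mtx" (3x3 intrinsics, pixels), "k1" (the pictures are not rectified: a ray, as slopes to the right and down, at radius r is drawn at 1 + k1 r^2 times it, then the intrinsics apply), "eye" and "orientation" of the camera in the world. Camera axes: x right, y down, z forward; pixel columns grow to the right and rows downward; lengths in m; the calibration is good to about 2 mm. A picture is of the moment at which its call begins: read the wrist's pose just before it. camera_params takes no time and is no camera call; for the wrist camera it gives the pose at the moment of the call.
- job_done(): hands the job in, once; it reports no verdict.
The state is a dict: "t": time; "q": joint angles; "qd": joint speeds; "joint_efforts": joint torques, N m; "eef_pos": TCP position; "ee_rot": TCP orientation; "force": force on the tool from outside, world axes, zero at the start; "moment": the same for the moment, N m; "width": finger opening in m.
Only numpy, scipy, OpenCV 4.12 (cv2) and the standard library are available. Lean on these libraries where they do the work, as an engineer would, in place of code of your own. Each camera call takes 0.05 s, during which the arm holds its last target.

### The job

On the cream filter unit, loosen the big knurled lens ring anticlockwise (seen from above) by rolling a fingertip along its rim: bring its dark line round to the pointer on the housing, then count two more full turns and leave the line at the pointer again. That frees the filter slider: then push its grey end plate towards the housing, all the way home, with the fingertips. Do both by light touch, grasp nothing, do not turn the ring well past the mark, and leave the other things on the bench where they are.

Things in the scene. Friction and masses are not known exactly. Their poses are not given: they have to be found in the camera images.
- housing: Cream box of the filter unit, fixed to the bench, 160 (its x) x 200 (its y) x 60 mm high. Origin at the centre of its underside, z up. The ring stands on its top, axis upright at x = 0, y = +20 mm of this frame; the slider sticks out of its -y side.
- ring_center (a point): Centre of the lens ring's top face, on its axis. Aluminium disc filled with dark lens glass, 96 mm across the knurled rim (radius 48), 22 mm high. At joint value 0 its top is 90 mm above the bench and its underside 8 mm above the housing top; it rises 3 mm per turn anticlockwise. Nothing near the rim is taller than the housing, so a fingertip can travel right round it.
- ring_mark (a point): The dark index line on the ring's top face: 12 mm long, 5 mm wide, radial, this point at its middle 41 mm from the axis; it runs down the rim too and turns with the ring.
- pointer (a point): Inner end region of the fixed dark pointer line (20 mm long, 4 mm wide) on the housing top beside the ring, 56 mm from the ring's axis, on the housing's +x side.
- lens_ring (a joint): Ring angle in rad, growing anticlockwise from above, counted through full turns. Starts 1.3 to 0.2 below zero (line clockwise of the pointer); 0: line at the pointer; 12.57: two full turns later, as wanted (no stop there). Takes 0.04 N m (1 N at the rim), stays where left, does not coast. Press inwards on the rim with a few newtons and move along it.
- filter_slider (a joint): Travel of the filter slider into the housing in m: 0 out (start), 0.030 home against its stop. It moves along the housing's +y, takes about 2 N, stays where it is left. The ring's foot blocks it until the ring has been loosened about one and a half turns.
- slider_face (a point): Centre of the outer (housing -y) face of the slider's grey end plate, where to push: plate 104 mm wide (housing x), 36 mm high, from 24 to 60 mm above the bench, on a tray 96 mm wide that fills the space back to the housing (too wide to grip). Moves with the slider. When out, this face is 57 mm from the housing's side; when home, 27 mm.
- oil_bottle: Bystander: small amber dropper bottle, 28 mm wide, 62 mm high, near the housing's -x side. Origin at its underside.
- canister: Bystander: aluminium round canister, 38 mm wide, 56 mm high, near the housing's +x side. Origin at its underside.
- dish: Bystander: shallow glass dish, 60 mm wide, 14 mm high, near the housing's +y side. Origin at its underside.
- slide_box: Bystander: flat grey slide box 46 x 85 x 30 mm, near the housing's -x, -y corner. Origin at its underside.
- mouse: Bystander: black computer mouse 100 x 58 x 24 mm, off to the right.
- screwdriver: Bystander: screwdriver lying off to the left.
- adapter: Bystander: dark steel adapter ring, 52 mm wide, 16 mm high, lying at the back left.

How it is judged:
By the outcome, as a careful person would: the job done as asked, in the order asked, and still so for the second after the job is handed in, with the robot touching nothing.
It also fails if it takes over 61 s, if anything falls off the work surface, if the arm or the gripper's body presses on something with over 40 N, if the wrist force passes 120 N, or if a joint passes its speed limit or range.

## Working session

There is one attempt and no reset: what is moved stays moved. The work goes in short steps, Python scripts to look and compute and a tool call to move; the robot and the scene stay as the last step left them, time stands still between calls to the robot, and variables do not carry over. Pictures are saved under pics/ and viewed, and the job is handed in when it is done.

Besides the shell and the picture viewer there is one more tool, called after "Call:" by a JSON object that holds its "api" and its "payload", one argument or row to a line. arm_command: Moves the arm, as the interface text tells. Its arguments: {"type":"object","properties":{"targets":{"type":"array"},"squeeze":{"type":"number"}},"required":["targets"]}

```bash
ls; mkdir -p pics; python3 - <<'E'
from station import *
import cv2
s=get_state();print(s)
for n in ["scene","top"]:
    p,d=grab_frame(n);cv2.imwrite(f"pics/{n}0.png",p[:,:,::-1]);c=camera_params(n);print(n,c)
    import numpy as np
    np.savez(f"{n}0.npz",p=p,d=d)
E
```

```text
pics
{'t': 0.0, 'q': array([-9.32892720e-01,  3.59407430e-01,  1.10539676e-02, -3.15885231e-04,
       -1.22411405e+00, -2.88128432e-01]), 'qd': array([ 0.00122688,  0.0003882 ,  0.00039073,  0.00016626, -0.00106541,
        0.00265731]), 'joint_efforts': array([ 8.84177389e-04, -5.82721925e+01,  2.93060660e+01,  6.99704200e+00,
        7.00753473e-03, -1.58020171e-04]), 'eef_pos': array([ 0.23125909, -0.63394398,  0.4037132 ]), 'ee_rot': array([ 3.13990598e+00, -1.90212629e-04, -2.79192490e+00]), 'force': array([-0.83615728,  0.24087385,  0.18891707]), 'moment': array([-0.03633891, -0.02043762,  0.00597027]), 'width': 0.08774216065000631}
scene {'mtx': array([[591.01020755,   0.        , 319.8568643 ],
       [  0.        , 591.01020755, 233.09041114],
       [  0.        ,   0.        ,   1.        ]]), 'k1': -0.07466422567328505, 'eye': array([ 1.14012438, -0.56592481,  1.36614206]), 'orientation': array([-2.56387149, -0.01325078,  0.77967862])}
top {'mtx': array([[516.98128078,   0.        , 322.26208153],
       [  0.        , 516.98128078, 235.42856716],
       [  0.        ,   0.        ,   1.        ]]), 'k1': 0.05228412530250794, 'eye': array([0.44319866, 0.00897587, 1.17949997]), 'orientation': array([-3.04206608e+00,  5.00802813e-04, -1.55388107e+00])}
```

View pics/top0.png

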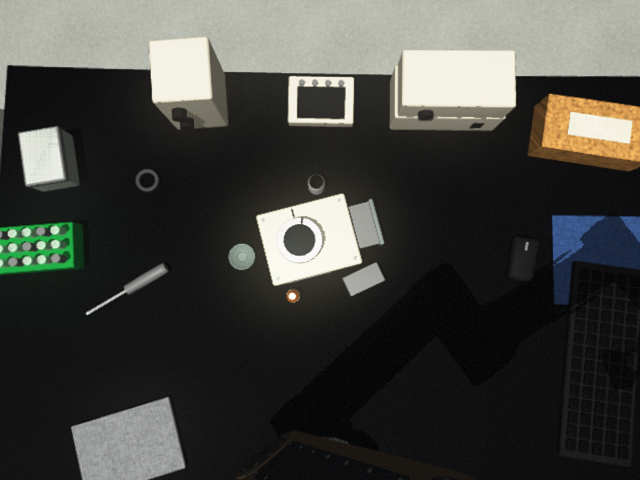

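View pics/scene0.png

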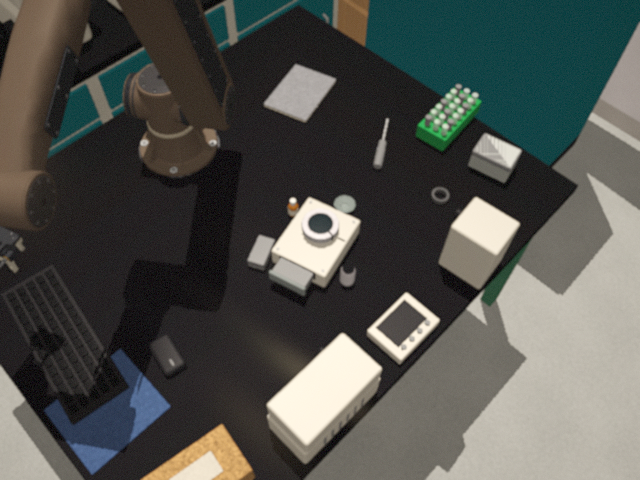

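The top view shows the housing at about (308,240), with the ring at (300,240), the slider plate at (372,222) and the pointer near (293,212). Next I'll measure these points.

```bash
cat > h.py <<'E'
import numpy as np, cv2
from scipy.spatial.transform import Rotation as R
from station import *
def cast(c,uv,z):
    m=c["mtx"];d=np.array([(uv[0]-m[0,2])/m[0,0],(uv[1]-m[1,2])/m[1,1]])
    s=d.copy()
    for _ in range(20): s=d/(1+c["k1"]*(s@s))
    v=R.from_euler("xyz",c["orientation"]).as_matrix()@np.r_[s,1]
    e=np.array(c["eye"]);return e+v*(z-e[2])/v[2]
def proj(c,P):
    m=c["mtx"];v=R.from_euler("xyz",c["orientation"]).as_matrix().T@(np.array(P)-c["eye"])
    s=v[:2]/v[2];s=s*(1+c["k1"]*(s@s));return np.array([m[0,0]*s[0]+m[0,2],m[1,1]*s[1]+m[1,2]])
E
python3 - <<'E'
from h import *
for n,(x0,y0,x1,y1) in dict(top=(220,165,400,315),scene=(235,165,395,305)).items():
    z=np.load(n+"0.npz");p=z["p"][:,:,::-1]
    k=4
    im=cv2.resize(p[y0:y1,x0:x1],None,fx=k,fy=k,interpolation=cv2.INTER_CUBIC)
    cv2.imwrite(f"pics/{n}crop.png",im)
    c=camera_params(n)
    hsv=cv2.cvtColor(p,cv2.COLOR_BGR2HSV)
    m=((hsv[:,:,2]>190)).astype(np.uint8)
    nn,l,st,ce=cv2.connectedComponentsWithStats(m)
    i=l[250,270] if n=="top" else l[255,285]
    cs,_=cv2.findContours((l==i).astype(np.uint8),cv2.RETR_EXTERNAL,cv2.CHAIN_APPROX_NONE)
    a=max(cs,key=cv2.contourArea)
    r=cv2.minAreaRect(a);print(n,st[i],r)
    for b in cv2.boxPoints(r): print(b,cast(c,b,.06))
    print(z["d"][250,270])
E
```

```text
top [ 257  194  105   91 5551] ((308.54071044921875, 238.98939514160156), (72.19267272949219, 90.99810791015625), 75.3791275024414)
[255.40353 215.5469 ] [0.59610631 0.15807474 0.06      ]
[343.45486 192.577  ] [ 0.65018907 -0.03345172  0.06      ]
[361.6779 262.4319] [ 0.49768652 -0.07484534  0.06      ]
[273.62656 285.4018 ] [0.44505934 0.11431948 0.06      ]
1.1216961
scene [ 272  198   88   79 3145] ((315.39886474609375, 235.5618133544922), (59.78388595581055, 72.18585968017578), 32.00538635253906)
[270.92133 250.32585] [ 0.50188391 -0.07582671  0.06      ]
[309.17975 189.11238] [0.43049506 0.13436562 0.06      ]
[359.8764  220.79778] [0.60168885 0.15581039 0.06      ]
[321.61798 282.01123] [ 0.65967942 -0.04905873  0.06      ]
1.5688806
```

View pics/topcrop.png

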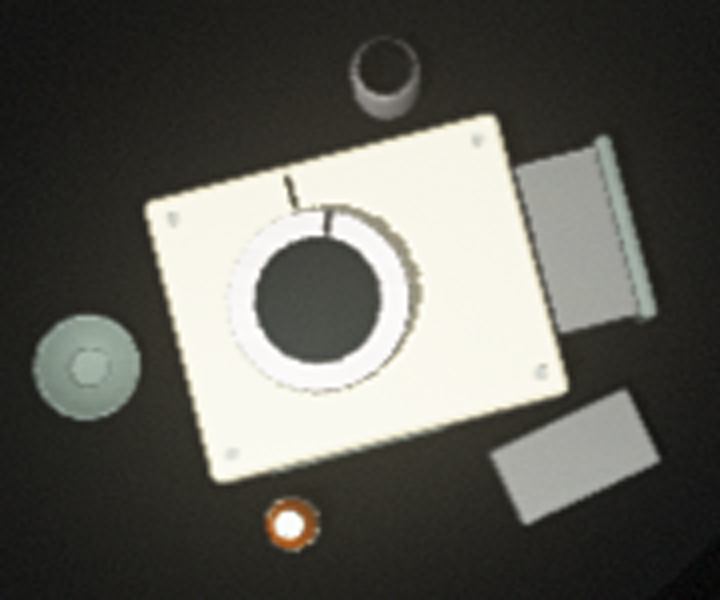

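View pics/scenecrop.png

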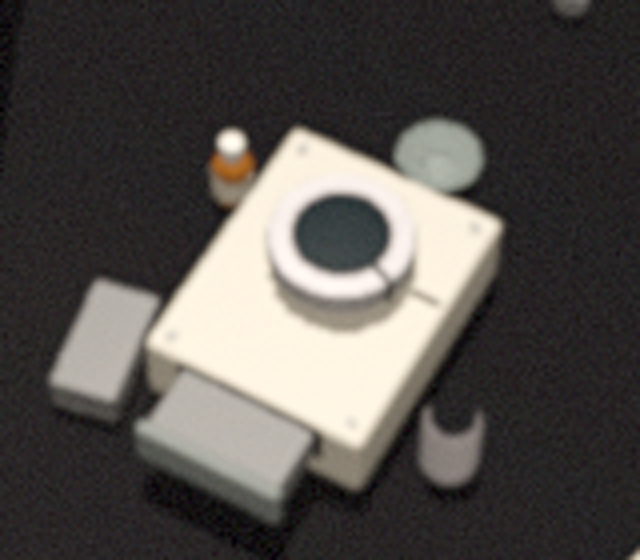

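```bash
python3 - <<'E'
from h import *
c=camera_params("top")
f=lambda X,Y:((X+.5)/4-.5+220,(Y+.5)/4-.5+165)
C=np.array([cast(c,f(*p),.06)[:2] for p in [(147,203),(493,115),(568,389),(216,482)]])
print(C,C.mean(0)); 
for i in range(4):
    d=C[(i+1)%4]-C[i];print(np.linalg.norm(d),np.degrees(np.arctan2(d[1],d[0])))
y=(C[0]-C[1])+(C[3]-C[2]);x=(C[0]-C[3])+(C[1]-C[2])
a1=np.arctan2(-y[0],y[1]);a2=np.arctan2(x[1],x[0]);print("yaw",a1,a2)
yaw=(a1+a2)/2; ex=np.array([np.cos(yaw),np.sin(yaw)]);ey=np.array([-ex[1],ex[0]])
o=C.mean(0)
print("ring pred",o+.02*ey)
# ring disc dark glass
p=np.load("top0.npz")["p"]
g=p.max(2)
m=(g<120).astype(np.uint8);n,l,st,ce=cv2.connectedComponentsWithStats(m,connectivity=4)
i=l[240,299];print(st[i],ce[i]);rc=cast(c,ce[i],.089);print("ring from glass",rc)
def h(P): d=P[:2]-o; return d@ex,d@ey
print(h(rc))
for nm,X,z in [("mark",(327,222),.089),("markout",(328,210),.089),("markin",(326,234),.089),("ptr in",(295,207),.06),("ptr out",(288,177),.06),("plate a",(604,138),.06),("plate b",(655,316),.06),("plate b2",(640,318),.06),("bottle",(292,524),.06),("canister",(385,66),.056),("dish",(87,367),.014),("sb",(628,390),.03),("sb",(660,460),.03),("sb",(527,524),.03),("sb",(490,454),.03)]:
    P=cast(c,f(*X),z);d=P-rc;hh=h(P);dh=(d[:2]@ex,d[:2]@ey)
    print(nm,P[:2].round(4),np.round(hh,4),"r",np.linalg.norm(dh).round(4),"ang",np.arctan2(dh[1],dh[0]).round(3))
E
```

```text
[[ 0.59652143  0.15596915]
 [ 0.64839609 -0.03220384]
 [ 0.49888908 -0.07472021]
 [ 0.44565188  0.11433895]] [0.54736462 0.04084601]
0.19519235397336057 -74.5877795631141
0.15543483619261114 -164.12546014306395
0.1964117296142091 105.72669728075367
0.15650781177188985 15.426048462470154
yaw 0.2717468651426313 0.273135699707256
ring pred [0.54198295 0.06010835]
[284 224  31  32 762] [298.97375328 239.41732283]
ring from glass [0.54274639 0.0605387  0.089     ]
(np.float64(0.0008510801738436898), np.float64(0.020209043356936462))
mark [0.584  0.0563] [0.0395 0.005 ] r 0.0415 ang -0.374
markout [0.5904 0.0559] [0.0456 0.0029] r 0.0479 ang -0.369
markin [0.5776 0.0567] [0.0334 0.0072] r 0.035 ang -0.382
ptr in [0.5957 0.0752] [0.0558 0.0201] r 0.055 ang -0.002
ptr out [0.6122 0.0794] [0.0728 0.0197] r 0.072 ang -0.007
plate a [ 0.6366 -0.0931] [ 0.0499 -0.153 ] r 0.1801 ang -1.295
plate b [ 0.5393 -0.1215] [-0.0514 -0.1542] r 0.1821 ang -1.862
plate b2 [ 0.5381 -0.1134] [-0.0504 -0.1461] r 0.174 ang -1.87
bottle [0.4239 0.0729] [-0.1103  0.0641] r 0.1195 ang 2.765
canister [0.6755 0.0276] [ 0.1198 -0.0473] r 0.1368 ang -0.516
dish [0.509 0.193] [0.004  0.1568] r 0.1367 ang 1.547
sb [ 0.5004 -0.1103] [-0.0859 -0.1329] r 0.176 ang -2.086
sb [ 0.462  -0.1282] [-0.1277 -0.1398] r 0.2052 ang -2.248
sb [ 0.4256 -0.055 ] [-0.1431 -0.0595] r 0.1646 ang -2.636
sb [ 0.4637 -0.0341] [-0.1008 -0.0497] r 0.1233 ang -2.539
```

Measurements agree with the given sizes:
- Housing: 195–196 x 156 mm, yaw 0.2727.
- Ring centre: (0.5424, 0.0604).
- Ring joint: about -0.37, so the ring has to turn about 12.94 rad.

I'll move to just off the -y side of the ring with the gripper shut and the tool y axis along housing x.

Call:
{"api": "arm_command", "payload": {
  "targets": [
    [[0, 0, 0.0934], [19.6, 38.2, 0], 1],
    [[0, 0, 0.0934], [19.6, 38.2, 0], 1],
    [[0, 0, 0.0934], [19.6, 38.2, 0], 1],
    [[0, 0, 0.0934], [19.6, 38.2, 0], 1],
    [[0, 0, 0.0934], [19.6, 38.2, 0], 1],
    [[0, 0, 0.0934], [19.6, 38.2, 0], 1],
    [[0, 0, 0.0934], [19.6, 38.2, 0], 1],
    [[0, 0, 0.0934], [19.6, 38.2, 0], 1]
  ],
  "squeeze": 10
}}

```text
t: 0.9
eef_pos: [0.3884, -0.3268, 0.4045]
ee_rot: [3.141, 0.0, -2.041]
force: [0.7, -0.7, -0.1]
width: 0.0293
```

Call:
{"api": "arm_command", "payload": {
  "targets": [
    [[0, 0, 0.0934], [19.6, 38.2, 0], 1],
    [[0, 0, 0.0934], [19.6, 38.2, 0], 1],
    [[0, 0, 0.0934], [19.6, 38.2, 0], 1],
    [[0, 0, 0.0934], [19.6, 38.2, 0], 1],
    [[0, 0, 0.0934], [19.6, 38.2, 0], 1],
    [[0, 0, 0.0934], [19.6, 38.2, 0], 1],
    [[0, 0, 0.0934], [19.6, 38.2, 0], 1],
    [[0, 0, 0.0934], [19.6, 38.2, 0], 1]
  ]
}}

```text
t: 1.7
eef_pos: [0.5452, -0.0211, 0.4046]
ee_rot: [3.141, 0.0, -1.293]
force: [0.7, -0.4, 0.3]
width: 0.0006
```

```bash
cat >> h.py <<'E'
yaw=.2727;ex=np.array([np.cos(yaw),np.sin(yaw)]);ey=np.array([-ex[1],ex[0]]);rc=np.array([.5424,.0604])
def st():
    s=get_state();e=np.array(s["eef_pos"]);d=(e[:2]-rc)*1000;F=np.array(s["force"]);T=R.from_euler("xyz",s["ee_rot"]).as_matrix()
    tip=e+T[:,2]*.178;dt=(tip[:2]-rc)*1000
    print("t %.2f"%s["t"],"eef",e.round(4),"rot",np.round(s["ee_rot"],4),"w",round(s["width"],4))
    print("tcp rel ring (h) %.1f %.1f"%(d@ex,d@ey)," tip %.1f %.1f z %.1f"%(dt@ex,dt@ey,tip[2]*1000),"F h: %.2f %.2f %.2f"%(F[:2]@ex,F[:2]@ey,F[2]))
    return s
E
python3 - <<'E'
from h import *
st()
for n in ["wrist","scene"]:
    p,d=grab_frame(n);cv2.imwrite(f"pics/{n}1.png",p[:,:,::-1])
c=camera_params("wrist");print(c)
E
```

```text
t 1.70 eef [ 0.5452 -0.0211  0.4046] rot [ 3.1414e+00  1.0000e-04 -1.2933e+00] w 0.0006
tcp rel ring (h) -19.2 -79.3  tip -19.3 -79.3 z 226.6 F h: 0.61 -0.58 0.28
{'mtx': array([[421.7827122 ,   0.        , 322.46679389],
       [  0.        , 421.7827122 , 236.82645226],
       [  0.        ,   0.        ,   1.        ]]), 'k1': -0.08264886724892208, 'eye': array([ 0.56748472, -0.09228755,  0.38267827]), 'orientation': array([ 2.85683076e+00,  3.08522747e-04, -2.86223377e+00])}
```

View pics/wrist1.png

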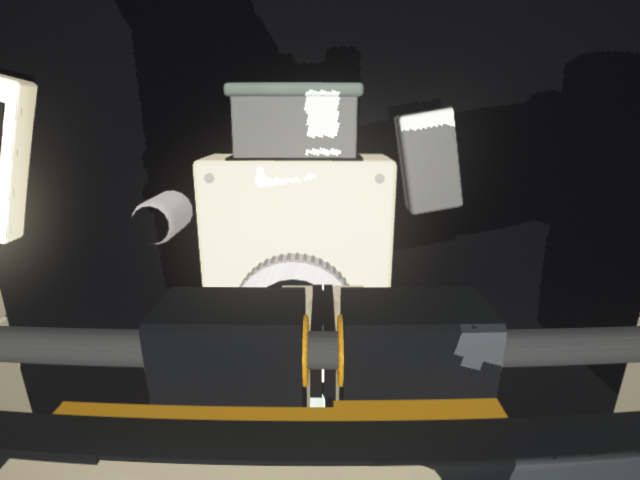

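View pics/scene1.png

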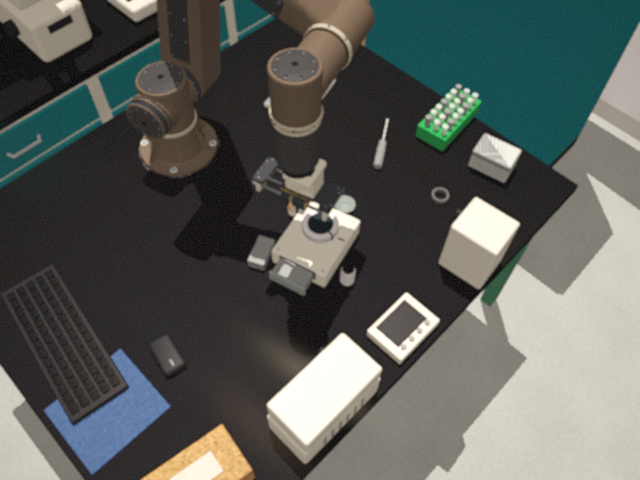

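```bash
python3 - <<'E'
from h import *
s=st();p,d=grab_frame("wrist");c=camera_params("wrist")
Rc=R.from_euler("xyz",c["orientation"]).as_matrix()
T=R.from_euler("xyz",s["ee_rot"]).as_matrix()
m=c["mtx"]
def tool(u,v):
    if d[v,u]==0: return None
    r=np.array([(u-m[0,2])/m[0,0],(v-m[1,2])/m[1,1]]);q=r.copy()
    for _ in range(20): q=r/(1+c["k1"]*(q@q))
    P=c["eye"]+Rc@np.r_[q,1]*d[v,u]
    return (T.T@(P-s["eef_pos"])*1000).round(1)
for v in [284,290,300,320,350,380,398,403,410,430]:
    print(v,{u:tool(u,v) for u in [160,220,295,305,309,316,322,328,333,338,345,420,480]} if v in(300,350,398) else {u:tool(u,v) for u in [309,316,322,328,333]})
E
```

```text
t 1.80 eef [ 0.5467 -0.0192  0.404 ] rot [ 3.1413e+00  1.0000e-04 -1.2907e+00] w 0.0004
tcp rel ring (h) -17.3 -77.9  tip -17.3 -77.8 z 226.0 F h: 0.20 -0.30 -0.66
284 {309: array([-45.8,  -8.5, 315.4]), 316: array([ 10.8,  -0.9, 180.1]), 322: array([-45.6,   1.3, 314.9]), 328: array([ 10.8,   4. , 179.9]), 333: array([-45.9,   9.5, 315.4])}
290 {309: array([ 12.2,  -3.4, 170.8]), 316: array([ 11.2,  -0.8, 172.9]), 322: array([-50.7,   1.2, 315.2]), 328: array([ 10.7,   3.9, 174.1]), 333: array([ 12.1,   5.8, 170.8])}
300 {160: array([ 40.1, -32.2, 101.3]), 220: array([ 39.9, -19.6, 101.9]), 295: array([ 39.7,  -3.9, 102.3]), 305: array([ 12.9,  -4.5, 160.3]), 309: array([ 12.7,  -3.1, 160.5]), 316: array([ 10.8,  -0.6, 164.6]), 322: array([-58.4,   1.2, 314.1]), 328: array([ 11.2,   3.8, 163.9]), 333: array([ 11. ,   5.7, 164.2]), 338: array([ 12.2,   7.4, 161.7]), 345: array([ 39.7,   6.6, 102.2]), 420: array([ 39.8,  22.2, 101.7]), 480: array([ 39.9,  34.8, 101.2])}
320 {309: array([ 13.1,  -2.6, 144.4]), 316: array([ 11. ,  -0.4, 148.5]), 322: array([-75.4,   1.1, 314.4]), 328: a
[... 955 characters left out ...]
 404.7]), 333: array([-216.8,   12.4,  404.9]), 338: array([  5.3,   5.8, 115.1]), 345: array([25.1,  6.1, 89.2]), 420: array([24.1, 20.9, 90.3]), 480: array([23.8, 32.8, 90.2])}
403 {309: array([ -5.4,  -2.3, 126.7]), 316: array([-215.4,   -5.9,  394.8]), 322: array([-213.7,    0.5,  392.7]), 328: array([-224. ,    7. ,  405.8]), 333: array([-224.4,   12.4,  406.3])}
410 {309: array([24.8, -0.7, 86.2]), 316: array([24. ,  0.6, 87.2]), 322: array([24.6,  1.7, 86.4]), 328: array([23.2,  2.8, 88.1]), 333: array([23.9,  3.8, 87.3])}
430 {309: array([26. , -0.5, 79.5]), 316: array([27. ,  0.7, 78.4]), 322: array([26.4,  1.7, 79.1]), 328: array([25.9,  2.7, 79.7]), 333: array([27.1,  3.5, 78.4])}
```

The wrist depth puts the closed fingertip section at about ±10 mm (tool x) by ±6 mm (tool y). The scene picture shows the arm clear of the bystanders. Next I'll descend beside the rim.

Call:
{"api": "arm_command", "payload": {
  "targets": [
    [[0, 0, -0.007], [1.6, 3.6, -38.5], 1],
    [[0, 0, 0], [1.6, 3.6, -38.5], 1],
    [[0, 0, 0], [1.6, 3.6, -38.5], 1],
    [[0, 0, 0], [1.6, 3.4, -38.5], 1],
    [[0, 0, 0], [0, 0, 0], 1],
    [[0, 0, 0], [0, 0, 0], 1]
  ]
}}

```text
t: 2.45
eef_pos: [0.5513, -0.0093, 0.251]
ee_rot: [3.14, -0.001, -1.305]
force: [-0.7, -0.9, 0.5]
width: 0.0007
```

```bash
python3 - <<'E'
from h import *
st()
E
```

```text
t 2.45 eef [ 0.5513 -0.0093  0.251 ] rot [ 3.1399e+00 -6.0000e-04 -1.3048e+00] w 0.0007
tcp rel ring (h) -10.2 -69.5  tip -10.5 -69.6 z 73.0 F h: -0.87 -0.69 0.54
```

Call:
{"api": "arm_command", "payload": {
  "targets": [
    [[0, 0, 0], [0.9, 4.9, 0], 1],
    [[0, 0, 0], [0.9, 4.9, 0], 1],
    [[0, 0, 0], [0, 0, 0], 1]
  ]
}}

```text
t: 2.75
eef_pos: [0.554, 0.0011, 0.2529]
ee_rot: [-3.138, -0.001, -1.304]
force: [1.8, -5.4, 1.7]
width: 0.0006
```

Call:
{"api": "arm_command", "payload": {
  "targets": [
    [[0, 0, 0], [-0.27, 0.96, 0], 1],
    [[0, 0, 0], [0, 0, 0], 1]
  ]
}}

```text
t: 2.95
eef_pos: [0.5539, 0.0016, 0.2531]
ee_rot: [-3.138, -0.002, -1.304]
force: [3.0, -7.7, 2.2]
width: 0.0003
```

Call:
{"api": "arm_command", "payload": {
  "targets": [
    [[0, 0, 0], [-0.27, 0.96, 0], 1],
    [[0, 0, 0], [0, 0, 0], 1]
  ]
}}

```text
t: 3.15
eef_pos: [0.5538, 0.002, 0.2532]
ee_rot: [-3.138, -0.003, -1.304]
force: [3.9, -12.3, 3.3]
width: 0.0005
```

```bash
python3 - <<'E'
from h import *
st()
E
```

```text
t 3.15 eef [0.5538 0.002  0.2532] rot [-3.1379e+00 -2.7000e-03 -1.3037e+00] w 0.0005
tcp rel ring (h) -4.8 -59.4  tip -4.1 -59.8 z 75.2 F h: 0.42 -12.87 3.34
```

```bash
cat > plan.py <<'E'
import json,sys
from h import *
# path: rounded rect, anticlockwise starting at bottom left. params
def path(s,a,b,Rr):
    q=np.pi/2*Rr
    segs=[(2*a,'b'),(q,'c'),(2*b,'r'),(q,'c'),(2*a,'t'),(q,'c'),(2*b,'l'),(q,'c')]
    per=sum(x for x,_ in segs); s=s%per
    for i,(L,_) in enumerate(segs):
        if s<=L: break
        s-=L
    k=i//2
    # local frame rotated by k*90deg : bottom side with half-length h, offset w
    h,w=((a,b),(b,a))[k%2]
    if i%2==0: p=np.array([-h+s,-(Rr+w)]);n=-np.pi/2
    else:
        n=-np.pi/2+s/Rr
        p=np.array([h+Rr*np.cos(n),-w+Rr*np.sin(n)])
    for _ in range(k): p=np.array([-p[1],p[0]])
    return p,n+k*np.pi/2
# usage: plan.py cmdx cmdy (world mm of commanded TCP) s0 ds rows press cx cy
def plan(cmd,s0,ds,n,press,c,zrow,a=6.5,b=12,):
    cmd=np.array(cmd,float);tot=np.zeros(2);out=[]
    for i in range(1,n+1):
        p,ph=path(s0+i*ds,a,b,48)
        p=p-press*np.array([np.cos(ph),np.sin(ph)])+c
        w=rc*1000+p[0]*ex+p[1]*ey
        d=np.round(w-cmd,1);cmd=cmd+d;out.append([[0,0,0],[float(d[0]),float(d[1]),zrow],1])
    print(json.dumps(out));print("cmd",cmd.round(2).tolist(),"s",s0+n*ds,"ring phi deg",np.degrees(ph).round(0),"h",p.round(1))
E
python3 - <<'E'
from plan import *
plan([552.6,3.1],0.9,7,8,1.5,[0,-1.5],0)
E
```

```text
[[[0, 0, 0], [7.3, -0.1, 0], 1], [[0, 0, 0], [6.7, 1.9, 0], 1], [[0, 0, 0], [6.3, 2.5, 0], 1], [[0, 0, 0], [5.8, 3.5, 0], 1], [[0, 0, 0], [5.3, 4.2, 0], 1], [[0, 0, 0], [4.6, 5.0, 0], 1], [[0, 0, 0], [3.8, 5.6, 0], 1], [[0, 0, 0], [3.0, 6.1, 0], 1]]
cmd [595.4, 31.8] s 56.9 ring phi deg -38.0 h [ 43.3 -41.9]
```

Call:
{"api": "arm_command", "payload": {
  "targets": [
    [[0, 0, 0], [7.3, -0.1, 0], 1],
    [[0, 0, 0], [6.7, 1.9, 0], 1],
    [[0, 0, 0], [6.3, 2.5, 0], 1],
    [[0, 0, 0], [5.8, 3.5, 0], 1]
  ]
}}

```text
t: 3.55
eef_pos: [0.5802, 0.01, 0.2526]
ee_rot: [-3.139, -0.003, -1.303]
force: [4.9, -15.5, 4.9]
width: 0.0001
```

```bash
python3 - <<'E'
from h import *
st()
p,d=grab_frame("top");cv2.imwrite("pics/top2.png",cv2.resize(p[165:315,220:400,::-1],None,fx=4,fy=4,interpolation=cv2.INTER_CUBIC))
E
```

```text
t 3.55 eef [0.5802 0.01   0.2526] rot [-3.1394e+00 -2.9000e-03 -1.3029e+00] w 0.0001
tcp rel ring (h) 22.8 -58.8  tip 23.2 -59.3 z 74.6 F h: 0.53 -16.28 4.95
```

View pics/top2.png

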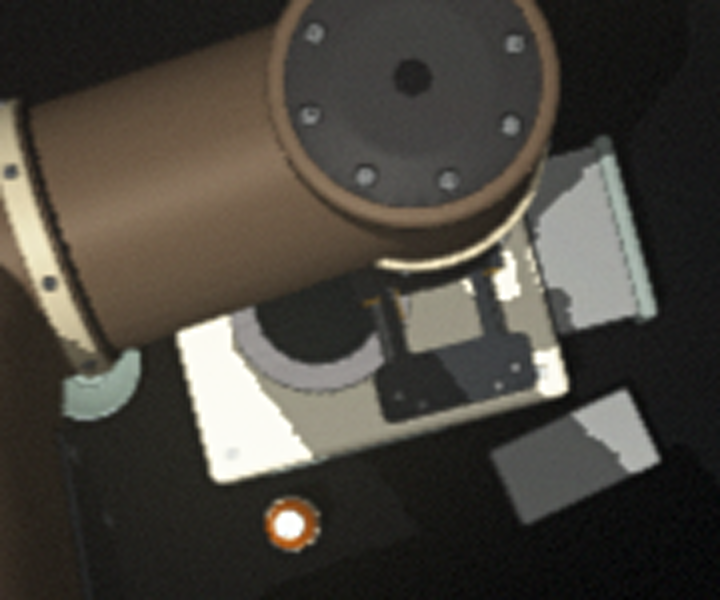

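```bash
python3 - <<'E'
from h import *
st()
p,d=grab_frame("wrist");cv2.imwrite("pics/wrist3.png",p[:,:,::-1])
p,d=grab_frame("scene");cv2.imwrite("pics/scene3.png",cv2.resize(p[165:305,235:395,::-1],None,fx=4,fy=4,interpolation=cv2.INTER_CUBIC))
st()
E
```

```text
t 3.60 eef [0.5813 0.0104 0.2527] rot [-3.1381 -0.0032 -1.3024] w 0.0004
tcp rel ring (h) 24.0 -58.6  tip 24.6 -59.2 z 74.7 F h: 2.92 -13.89 4.50
t 3.70 eef [0.581  0.0102 0.2527] rot [-3.1374e+00 -2.9000e-03 -1.3028e+00] w 0.0
tcp rel ring (h) 23.7 -58.7  tip 24.4 -59.2 z 74.7 F h: 2.24 -13.97 3.63
```

View pics/wrist3.png

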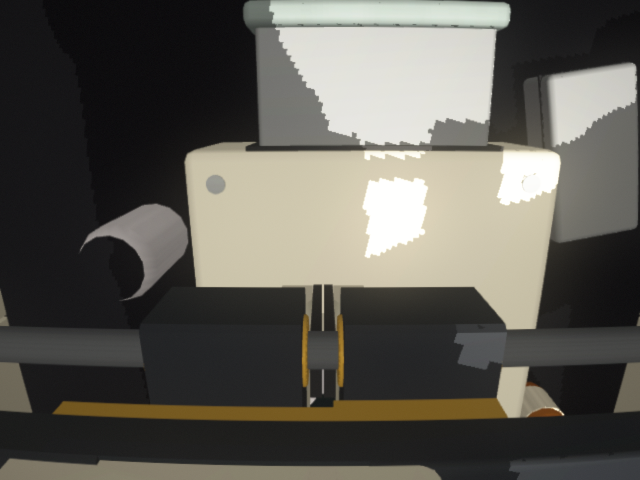

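View pics/scene3.png

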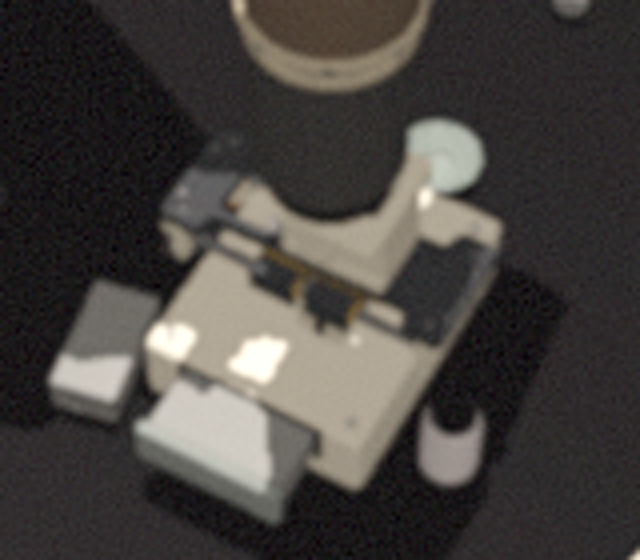

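```bash
python3 - <<'E'
from h import *
s=st();p,d=grab_frame("wrist");c=camera_params("wrist")
Rc=R.from_euler("xyz",c["orientation"]).as_matrix()
T=R.from_euler("xyz",s["ee_rot"]).as_matrix()
m=c["mtx"]
def tool(u,v):
    r=np.array([(u-m[0,2])/m[0,0],(v-m[1,2])/m[1,1]]);q=r.copy()
    for _ in range(20): q=r/(1+c["k1"]*(q@q))
    P=c["eye"]+Rc@np.r_[q,1]*d[v,u]
    return (T.T@(P-s["eef_pos"])*1000).round(0)
for v in [282,284,285,286,287,288]:
    print(v,[(u,tool(u,v).tolist()) for u in range(278,372,6)])
cv2.imwrite("pics/w4.png",cv2.resize(p[270:420,270:380,::-1],None,fx=5,fy=4,interpolation=cv2.INTER_NEAREST))
E
```

```text
t 3.70 eef [0.581  0.0102 0.2527] rot [-3.1374e+00 -2.9000e-03 -1.3028e+00] w 0.0
tcp rel ring (h) 23.7 -58.7  tip 24.4 -59.2 z 74.7 F h: 2.24 -13.97 3.63
282 [(278, [4.0, -20.0, 195.0]), (284, [5.0, -17.0, 194.0]), (290, [4.0, -14.0, 195.0]), (296, [5.0, -12.0, 194.0]), (302, [5.0, -9.0, 194.0]), (308, [5.0, -6.0, 193.0]), (314, [5.0, -4.0, 193.0]), (320, [4.0, -1.0, 196.0]), (326, [5.0, 2.0, 194.0]), (332, [4.0, 4.0, 194.0]), (338, [5.0, 7.0, 193.0]), (344, [5.0, 10.0, 194.0]), (350, [4.0, 12.0, 195.0]), (356, [4.0, 15.0, 195.0]), (362, [5.0, 18.0, 194.0]), (368, [5.0, 20.0, 193.0])]
284 [(278, [4.0, -20.0, 194.0]), (284, [4.0, -17.0, 194.0]), (290, [3.0, -14.0, 195.0]), (296, [3.0, -12.0, 194.0]), (302, [4.0, -9.0, 194.0]), (308, [4.0, -6.0, 193.0]), (314, [10.0, -3.0, 178.0]), (320, [10.0, -1.0, 179.0]), (326, [10.0, 2.0, 179.0]), (332, [10.0, 4.0, 179.0]), (338, [4.0, 7.0, 193.0]), (344, [4.0, 10.0, 194.0]), (350, [4.0, 12.0, 194.0]), (356, [4.0, 15.0, 193.0]), (362, [3.0, 18.0, 194.0]), (368, [3.0, 20.0, 195.0])]
285 [(278, [3.0, -20.0, 194.0]), (284, [11.0, -15.0, 174.0]), (29
[... 1029 characters left out ...]
 176.0]), (320, [10.0, -1.0, 175.0]), (326, [10.0, 2.0, 175.0]), (332, [10.0, 4.0, 175.0]), (338, [11.0, 6.0, 174.0]), (344, [38.0, 5.0, 110.0]), (350, [39.0, 6.0, 109.0]), (356, [39.0, 8.0, 109.0]), (362, [39.0, 9.0, 108.0]), (368, [39.0, 10.0, 109.0])]
288 [(278, [39.0, -10.0, 107.0]), (284, [38.0, -8.0, 109.0]), (290, [38.0, -7.0, 108.0]), (296, [39.0, -6.0, 108.0]), (302, [39.0, -4.0, 108.0]), (308, [12.0, -5.0, 171.0]), (314, [10.0, -3.0, 175.0]), (320, [9.0, -1.0, 176.0]), (326, [10.0, 2.0, 175.0]), (332, [10.0, 4.0, 175.0]), (338, [11.0, 6.0, 172.0]), (344, [39.0, 5.0, 108.0]), (350, [39.0, 6.0, 108.0]), (356, [39.0, 8.0, 107.0]), (362, [39.0, 9.0, 108.0]), (368, [39.0, 10.0, 108.0])]
```

View pics/w4.png

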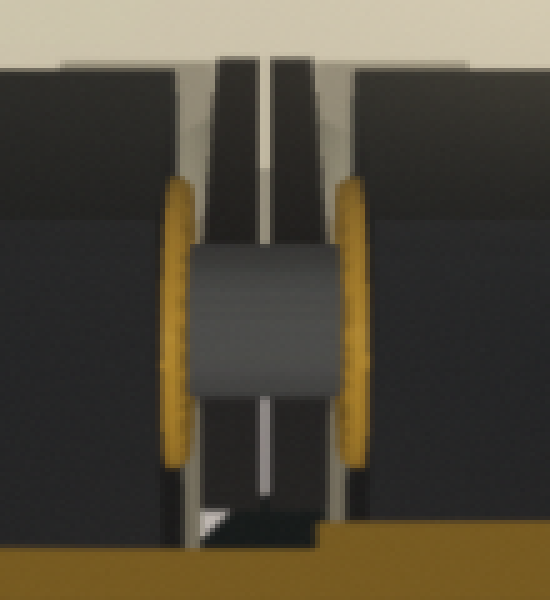

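The finger is wider than I assumed: about ±16.5 mm (tool y) by ±12 mm (tool x). The force readings fit this: the first 27 mm was flat-face contact. I'll replan with the corrected section and a lighter press.

```bash
python3 - <<'E'
from plan import *
plan([578.7,10.9],38.1,7,8,1.3,np.array([0,-1.3]),0,a=16.5)
E
```

```text
[[[0, 0, 0], [6.6, 0.7, 0], 1], [[0, 0, 0], [5.6, 3.8, 0], 1], [[0, 0, 0], [5.0, 4.7, 0], 1], [[0, 0, 0], [4.3, 5.2, 0], 1], [[0, 0, 0], [3.5, 5.9, 0], 1], [[0, 0, 0], [2.5, 6.3, 0], 1], [[0, 0, 0], [1.7, 6.6, 0], 1], [[0, 0, 0], [0.7, 6.8, 0], 1]]
cmd [608.6, 50.9] s 94.1 ring phi deg -17.0 h [ 61.1 -27. ]
```

Call:
{"api": "arm_command", "payload": {
  "targets": [
    [[0, 0, 0], [6.6, 0.7, 0], 1],
    [[0, 0, 0], [5.6, 3.8, 0], 1],
    [[0, 0, 0], [5.0, 4.7, 0], 1],
    [[0, 0, 0], [4.3, 5.2, 0], 1]
  ]
}}

```text
t: 4.15
eef_pos: [0.6018, 0.0257, 0.2519]
ee_rot: [-3.138, -0.001, -1.304]
force: [2.8, -4.1, 2.9]
width: 0.0008
```

```bash
python3 - <<'E'
from h import *
st()
E
```

```text
t 4.15 eef [0.6018 0.0257 0.2519] rot [-3.1384e+00 -7.0000e-04 -1.3038e+00] w 0.0008
tcp rel ring (h) 47.8 -49.4  tip 48.4 -49.5 z 73.9 F h: 1.55 -4.73 2.87
```

Call:
{"api": "arm_command", "payload": {
  "targets": [
    [[0, 0, 0], [3.3, 6.0, 0], 1],
    [[0, 0, 0], [2.5, 6.3, 0], 1],
    [[0, 0, 0], [1.7, 6.6, 0], 1],
    [[0, 0, 0], [0.7, 6.8, 0], 1]
  ]
}}

```text
t: 4.55
eef_pos: [0.6105, 0.0522, 0.2522]
ee_rot: [-3.136, -0.0, -1.303]
force: [5.7, -1.2, 1.2]
width: 0.0004
```

```bash
python3 - <<'E'
from plan import *
st()
plan([608.4,51.0],94.1,7,8,1.6,np.array([0,-1.3]),0,a=16.5)
E
```

```text
t 4.55 eef [0.6105 0.0522 0.2522] rot [-3.1361e+00 -2.0000e-04 -1.3035e+00] w 0.0004
tcp rel ring (h) 63.4 -26.2  tip 64.4 -26.3 z 74.2 F h: 5.17 -2.72 1.20
[[[0, 0, 0], [-0.5, 6.6, 0], 1], [[0, 0, 0], [-1.3, 6.7, 0], 1], [[0, 0, 0], [-1.8, 6.7, 0], 1], [[0, 0, 0], [-1.9, 6.7, 0], 1], [[0, 0, 0], [-1.9, 6.8, 0], 1], [[0, 0, 0], [-2.0, 6.6, 0], 1], [[0, 0, 0], [-2.8, 6.1, 0], 1], [[0, 0, 0], [-3.6, 5.7, 0], 1]]
cmd [592.6, 102.9] s 150.1 ring phi deg 21.0 h [59.8 27.4]
```

Call:
{"api": "arm_command", "payload": {
  "targets": [
    [[0, 0, 0], [-0.5, 6.6, 0], 1],
    [[0, 0, 0], [-1.3, 6.7, 0], 1],
    [[0, 0, 0], [-1.8, 6.7, 0], 1],
    [[0, 0, 0], [-1.9, 6.7, 0], 1],
    [[0, 0, 0], [-1.9, 6.8, 0], 1]
  ]
}}

```text
t: 5.05
eef_pos: [0.6032, 0.0864, 0.2525]
ee_rot: [-3.135, 0.001, -1.303]
force: [6.2, 0.2, 2.3]
width: 0.0003
```

```bash
python3 - <<'E'
from plan import *
s=st()
plan([601.0,84.5],129.1,7,8,1.6,np.array([0,-1.3]),0,a=16.5)
E
```

```text
t 5.05 eef [0.6032 0.0864 0.2525] rot [-3.1347e+00  6.0000e-04 -1.3030e+00] w 0.0003
tcp rel ring (h) 65.6 8.7  tip 66.8 8.8 z 74.5 F h: 6.07 -1.45 2.27
[[[0, 0, 0], [-2.0, 6.6, 0], 1], [[0, 0, 0], [-2.8, 6.1, 0], 1], [[0, 0, 0], [-3.6, 5.7, 0], 1], [[0, 0, 0], [-4.4, 5.1, 0], 1], [[0, 0, 0], [-5.2, 4.4, 0], 1], [[0, 0, 0], [-5.7, 3.6, 0], 1], [[0, 0, 0], [-6.2, 2.8, 0], 1], [[0, 0, 0], [-6.5, 1.8, 0], 1]]
cmd [564.6, 120.6] s 185.1 ring phi deg 63.0 h [37.6 52. ]
```

Call:
{"api": "arm_command", "payload": {
  "targets": [
    [[0, 0, 0], [-2.0, 6.6, 0], 1],
    [[0, 0, 0], [-2.8, 6.1, 0], 1],
    [[0, 0, 0], [-3.6, 5.7, 0], 1],
    [[0, 0, 0], [-4.4, 5.1, 0], 1],
    [[0, 0, 0], [-5.2, 4.4, 0], 1]
  ]
}}

```text
t: 5.55
eef_pos: [0.5836, 0.1138, 0.2515]
ee_rot: [-3.138, 0.001, -1.304]
force: [3.7, 2.3, 3.6]
width: 0.0005
```

```bash
python3 - <<'E'
from plan import *
s=st()
plan([583.0,112.4],164.1,7,8,1.6,np.array([0,-1.3]),0,a=16.5)
E
```

```text
t 5.55 eef [0.5836 0.1138 0.2515] rot [-3.1384e+00  9.0000e-04 -1.3037e+00] w 0.0005
tcp rel ring (h) 54.1 40.3  tip 54.7 40.5 z 73.5 F h: 4.16 1.22 3.55
[[[0, 0, 0], [-5.7, 3.6, 0], 1], [[0, 0, 0], [-6.2, 2.8, 0], 1], [[0, 0, 0], [-6.5, 1.8, 0], 1], [[0, 0, 0], [-6.7, 0.9, 0], 1], [[0, 0, 0], [-6.7, -0.1, 0], 1], [[0, 0, 0], [-6.7, -1.2, 0], 1], [[0, 0, 0], [-6.7, -1.8, 0], 1], [[0, 0, 0], [-6.7, -1.9, 0], 1]]
cmd [531.1, 116.5] s 220.1 ring phi deg 90.0 h [ 4.2 57.1]
```

```bash
python3 - <<'E'
from plan import *
plan([583.0,112.4],164.1,7,8,2.1,np.array([0,-1.3]),0,a=16.5)
E
```

```text
[[[0, 0, 0], [-5.9, 3.2, 0], 1], [[0, 0, 0], [-6.1, 2.7, 0], 1], [[0, 0, 0], [-6.5, 1.8, 0], 1], [[0, 0, 0], [-6.6, 0.9, 0], 1], [[0, 0, 0], [-6.7, -0.1, 0], 1], [[0, 0, 0], [-6.6, -1.1, 0], 1], [[0, 0, 0], [-6.7, -1.9, 0], 1], [[0, 0, 0], [-6.7, -1.9, 0], 1]]
cmd [531.2, 116.0] s 220.1 ring phi deg 90.0 h [ 4.2 56.6]
```

Call:
{"api": "arm_command", "payload": {
  "targets": [
    [[0, 0, 0], [-5.9, 3.2, 0], 1],
    [[0, 0, 0], [-6.1, 2.7, 0], 1],
    [[0, 0, 0], [-6.5, 1.8, 0], 1],
    [[0, 0, 0], [-6.6, 0.9, 0], 1],
    [[0, 0, 0], [-6.7, -0.1, 0], 1]
  ]
}}

```text
t: 6.05
eef_pos: [0.5506, 0.1215, 0.2508]
ee_rot: [-3.141, 0.001, -1.304]
force: [0.7, 3.8, 3.2]
width: 0.0004
```

```bash
python3 - <<'E'
from plan import *
s=st()
plan([551.2,120.9],199.1,7,8,2.1,np.array([0,-1.3]),0,a=16.5)
E
```

```text
t 6.05 eef [0.5506 0.1215 0.2508] rot [-3.1412e+00  7.0000e-04 -1.3042e+00] w 0.0004
tcp rel ring (h) 24.4 56.6  tip 24.5 56.8 z 72.8 F h: 1.72 3.43 3.16
[[[0, 0, 0], [-6.6, -1.1, 0], 1], [[0, 0, 0], [-6.7, -1.9, 0], 1], [[0, 0, 0], [-6.7, -1.9, 0], 1], [[0, 0, 0], [-6.7, -1.8, 0], 1], [[0, 0, 0], [-6.8, -1.9, 0], 1], [[0, 0, 0], [-6.7, -1.9, 0], 1], [[0, 0, 0], [-6.3, -2.3, 0], 1], [[0, 0, 0], [-5.9, -3.2, 0], 1]]
cmd [498.8, 104.9] s 255.1 ring phi deg 107.0 h [-30.   54.6]
```

```bash
python3 - <<'E'
from plan import *
plan([551.2,120.9],199.1,7,8,2.1,np.array([0,-2.2]),0,a=16.5)
E
```

```text
[[[0, 0, 0], [-6.3, -2.0, 0], 1], [[0, 0, 0], [-6.7, -1.8, 0], 1], [[0, 0, 0], [-6.8, -1.9, 0], 1], [[0, 0, 0], [-6.7, -1.9, 0], 1], [[0, 0, 0], [-6.7, -1.9, 0], 1], [[0, 0, 0], [-6.8, -1.9, 0], 1], [[0, 0, 0], [-6.2, -2.3, 0], 1], [[0, 0, 0], [-5.9, -3.2, 0], 1]]
cmd [499.1, 104.0] s 255.1 ring phi deg 107.0 h [-30.   53.7]
```

Call:
{"api": "arm_command", "payload": {
  "targets": [
    [[0, 0, 0], [-6.3, -2.0, 0], 1],
    [[0, 0, 0], [-6.7, -1.8, 0], 1],
    [[0, 0, 0], [-6.8, -1.9, 0], 1],
    [[0, 0, 0], [-6.7, -1.9, 0], 1],
    [[0, 0, 0], [-6.7, -1.9, 0], 1],
    [[0, 0, 0], [-6.8, -1.9, 0], 1]
  ]
}}

```text
t: 6.65
eef_pos: [0.5106, 0.1103, 0.251]
ee_rot: [-3.14, 0.002, -1.304]
force: [-1.6, 6.3, 5.7]
width: 0.0006
```

```bash
python3 - <<'E'
from plan import *
s=st()
plan([511.2,109.5],241.1,7,8,2.1,np.array([0,-2.2]),0,a=16.5)
E
```

```text
t 6.65 eef [0.5106 0.1103 0.251 ] rot [-3.1404e+00  1.5000e-03 -1.3040e+00] w 0.0006
tcp rel ring (h) -17.2 56.6  tip -16.9 56.9 z 73.0 F h: 0.16 6.50 5.72
[[[0, 0, 0], [-6.2, -2.3, 0], 1], [[0, 0, 0], [-5.9, -3.2, 0], 1], [[0, 0, 0], [-5.4, -4.0, 0], 1], [[0, 0, 0], [-4.7, -4.7, 0], 1], [[0, 0, 0], [-4.0, -5.4, 0], 1], [[0, 0, 0], [-3.1, -5.9, 0], 1], [[0, 0, 0], [-2.3, -6.3, 0], 1], [[0, 0, 0], [-1.3, -6.6, 0], 1]]
cmd [478.3, 71.1] s 297.1 ring phi deg 157.0 h [-58.8  27.6]
```

Call:
{"api": "arm_command", "payload": {
  "targets": [
    [[0, 0, 0], [-6.2, -2.3, 0.2], 1],
    [[0, 0, 0], [-5.9, -3.2, 0.2], 1],
    [[0, 0, 0], [-5.4, -4.0, 0.2], 1],
    [[0, 0, 0], [-4.7, -4.7, 0.2], 1],
    [[0, 0, 0], [-4.0, -5.4, 0.2], 1]
  ]
}}

```text
t: 7.15
eef_pos: [0.4842, 0.0889, 0.2513]
ee_rot: [3.14, -0.0, -1.305]
force: [-0.2, 0.3, -0.1]
width: 0.0001
```

```bash
python3 - <<'E'
from plan import *
s=st()
plan([485.0,89.9],276.1,7,8,2.1,np.array([0,-2.2]),0.2,a=16.5)
E
```

```text
t 7.15 eef [0.4842 0.0889 0.2513] rot [ 3.1402e+00 -4.0000e-04 -1.3047e+00] w 0.0001
tcp rel ring (h) -48.4 43.2  tip -48.6 43.1 z 73.3 F h: -0.14 0.31 -0.15
[[[0, 0, 0], [-3.1, -5.9, 0.2], 1], [[0, 0, 0], [-2.3, -6.3, 0.2], 1], [[0, 0, 0], [-1.3, -6.6, 0.2], 1], [[0, 0, 0], [-0.3, -6.7, 0.2], 1], [[0, 0, 0], [0.6, -6.6, 0.2], 1], [[0, 0, 0], [1.6, -6.6, 0.2], 1], [[0, 0, 0], [1.9, -6.7, 0.2], 1], [[0, 0, 0], [1.9, -6.8, 0.2], 1]]
cmd [484.0, 37.7] s 332.1 ring phi deg 180.0 h [-62.4  -6.1]
```

Call:
{"api": "arm_command", "payload": {
  "targets": [
    [[0, 0, 0], [2.4, 0.4, 0], 1],
    [[0, 0, 0], [0, 0, 0], 1]
  ]
}}

```text
t: 7.35
eef_pos: [0.4869, 0.0898, 0.2513]
ee_rot: [3.14, -0.0, -1.305]
force: [-4.3, 0.9, 1.0]
width: 0.0005
```

```bash
python3 - <<'E'
from plan import *
s=st()
plan([487.4,90.3],276.1,7,8,2.1,np.array([2.5,-2.2]),0.2,a=16.5)
E
```

```text
t 7.35 eef [0.4869 0.0898 0.2513] rot [ 3.1396 -0.     -1.3053] w 0.0005
tcp rel ring (h) -45.5 43.2  tip -45.9 43.2 z 73.3 F h: -3.94 2.04 1.05
[[[0, 0, 0], [-3.1, -5.7, 0.2], 1], [[0, 0, 0], [-2.2, -6.2, 0.2], 1], [[0, 0, 0], [-1.4, -6.6, 0.2], 1], [[0, 0, 0], [-0.3, -6.7, 0.2], 1], [[0, 0, 0], [0.6, -6.6, 0.2], 1], [[0, 0, 0], [1.6, -6.6, 0.2], 1], [[0, 0, 0], [1.9, -6.8, 0.2], 1], [[0, 0, 0], [1.9, -6.7, 0.2], 1]]
cmd [486.4, 38.4] s 332.1 ring phi deg 180.0 h [-59.9  -6.1]
```

Call:
{"api": "arm_command", "payload": {
  "targets": [
    [[0, 0, 0], [-2.8, -5.7, 0.2], 1],
    [[0, 0, 0], [-2.2, -6.2, 0.2], 1],
    [[0, 0, 0], [-1.2, -6.6, 0.2], 1],
    [[0, 0, 0], [-0.3, -6.7, 0.2], 1]
  ]
}}

```text
t: 7.75
eef_pos: [0.4803, 0.0645, 0.252]
ee_rot: [3.14, -0.0, -1.305]
force: [-3.5, 1.6, -3.0]
width: 0.0006
```

```bash
python3 - <<'E'
from plan import *
s=st()
plan([480.9,65.1],304.1,7,8,2.1,np.array([3,-2.2]),0.1,a=16.5)
E
```

```text
t 7.75 eef [0.4803 0.0645 0.252 ] rot [ 3.1397e+00 -1.0000e-04 -1.3046e+00] w 0.0006
tcp rel ring (h) -58.7 20.6  tip -59.1 20.6 z 74.0 F h: -2.91 2.47 -2.96
[[[0, 0, 0], [0.6, -6.5, 0.1], 1], [[0, 0, 0], [1.6, -6.6, 0.1], 1], [[0, 0, 0], [1.9, -6.7, 0.1], 1], [[0, 0, 0], [1.8, -6.8, 0.1], 1], [[0, 0, 0], [1.9, -6.7, 0.1], 1], [[0, 0, 0], [2.2, -6.4, 0.1], 1], [[0, 0, 0], [3.0, -6.0, 0.1], 1], [[0, 0, 0], [3.8, -5.4, 0.1], 1]]
cmd [497.7, 14.0] s 360.1 ring phi deg 204.0 h [-55.5 -32.7]
```

Call:
{"api": "arm_command", "payload": {
  "targets": [
    [[0, 0, 0], [1.4, -6.3, 0], 1],
    [[0, 0, 0], [1.6, -6.6, 0], 1],
    [[0, 0, 0], [1.9, -6.7, 0], 1],
    [[0, 0, 0], [1.8, -6.8, 0], 1]
  ]
}}

```text
t: 8.15
eef_pos: [0.4865, 0.0373, 0.2519]
ee_rot: [3.138, -0.001, -1.305]
force: [-6.5, -1.0, 3.9]
width: 0.0004
```

```bash
python3 - <<'E'
from plan import *
s=st()
plan([487.6,38.7],332.1,7,8,2.1,np.array([3.5,-1.8]),0.1,a=16.5)
E
```

```text
t 8.15 eef [0.4865 0.0373 0.2519] rot [ 3.1377e+00 -7.0000e-04 -1.3050e+00] w 0.0004
tcp rel ring (h) -60.1 -7.2  tip -60.7 -7.3 z 73.9 F h: -6.56 0.76 3.94
[[[0, 0, 0], [1.5, -6.4, 0.1], 1], [[0, 0, 0], [2.1, -6.4, 0.1], 1], [[0, 0, 0], [3.1, -6.0, 0.1], 1], [[0, 0, 0], [3.8, -5.4, 0.1], 1], [[0, 0, 0], [4.6, -4.9, 0.1], 1], [[0, 0, 0], [5.3, -4.1, 0.1], 1], [[0, 0, 0], [5.8, -3.3, 0.1], 1], [[0, 0, 0], [6.2, -2.4, 0.1], 1]]
cmd [520.0, -0.2] s 388.1 ring phi deg 237.0 h [-37.9 -52.4]
```

Call:
{"api": "arm_command", "payload": {
  "targets": [
    [[0, 0, 0], [1.5, -6.4, 0.1], 1],
    [[0, 0, 0], [2.1, -6.4, 0.1], 1],
    [[0, 0, 0], [3.1, -6.0, 0.1], 1],
    [[0, 0, 0], [3.8, -5.4, 0.1], 1],
    [[0, 0, 0], [4.6, -4.9, 0.1], 1]
  ]
}}

```text
t: 8.65
eef_pos: [0.5028, 0.0087, 0.2528]
ee_rot: [3.141, -0.0, -1.305]
force: [-2.8, -2.2, -2.6]
width: 0.0007
```

```bash
python3 - <<'E'
from plan import *
s=st()
plan([502.7,9.6],367.1,7,8,2.1,np.array([3.,-1.8]),0.1,a=16.5)
E
```

```text
t 8.65 eef [0.5028 0.0087 0.2528] rot [ 3.1407e+00 -3.0000e-04 -1.3046e+00] w 0.0007
tcp rel ring (h) -52.0 -39.1  tip -52.2 -39.1 z 74.8 F h: -3.30 -1.39 -2.59
[[[0, 0, 0], [4.8, -4.2, 0.1], 1], [[0, 0, 0], [5.8, -3.3, 0.1], 1], [[0, 0, 0], [6.2, -2.5, 0.1], 1], [[0, 0, 0], [6.6, -1.5, 0.1], 1], [[0, 0, 0], [6.6, -0.5, 0.1], 1], [[0, 0, 0], [6.7, 0.4, 0.1], 1], [[0, 0, 0], [6.6, 1.4, 0.1], 1], [[0, 0, 0], [6.7, 1.9, 0.1], 1]]
cmd [552.7, 1.3] s 423.1 ring phi deg -90.0 h [ -6.  -59.7]
```

Call:
{"api": "arm_command", "payload": {
  "targets": [
    [[0, 0, 0], [5.2, -3.8, 0], 1],
    [[0, 0, 0], [5.9, -3.2, 0], 1],
    [[0, 0, 0], [6.2, -2.4, 0], 1],
    [[0, 0, 0], [6.5, -1.3, 0], 1],
    [[0, 0, 0], [6.6, -0.5, 0], 1]
  ]
}}

```text
t: 9.15
eef_pos: [0.534, -0.0024, 0.2532]
ee_rot: [-3.141, -0.001, -1.304]
force: [-1.1, -5.0, -0.7]
width: 0.0003
```

```bash
python3 - <<'E'
from plan import *
s=st()
plan([533.1,-1.6],402.1,7,8,1.8,np.array([2.,-1.8]),0.1,a=16.5)
E
```

```text
t 9.15 eef [ 0.534  -0.0024  0.2532] rot [-3.1412e+00 -1.0000e-03 -1.3043e+00] w 0.0003
tcp rel ring (h) -24.9 -58.2  tip -24.9 -58.4 z 75.2 F h: -2.40 -4.53 -0.66
[[[0, 0, 0], [5.4, -1.0, 0.1], 1], [[0, 0, 0], [6.6, 1.4, 0.1], 1], [[0, 0, 0], [6.7, 1.9, 0.1], 1], [[0, 0, 0], [6.8, 1.9, 0.1], 1], [[0, 0, 0], [6.7, 1.9, 0.1], 1], [[0, 0, 0], [6.7, 1.9, 0.1], 1], [[0, 0, 0], [6.7, 1.9, 0.1], 1], [[0, 0, 0], [6.2, 2.6, 0.1], 1]]
cmd [584.9, 10.9] s 458.1 ring phi deg -79.0 h [ 27.6 -59.1]
```

Call:
{"api": "arm_command", "payload": {
  "targets": [
    [[0, 0, 0], [5.6, 0.0, 0], 1],
    [[0, 0, 0], [6.6, 1.6, 0.1], 1],
    [[0, 0, 0], [6.7, 1.9, 0.1], 1],
    [[0, 0, 0], [6.8, 1.9, 0.1], 1],
    [[0, 0, 0], [6.7, 1.9, 0.1], 1],
    [[0, 0, 0], [6.7, 1.9, 0.1], 1]
  ]
}}

```text
t: 9.75
eef_pos: [0.5737, 0.007, 0.2539]
ee_rot: [-3.14, -0.002, -1.304]
force: [1.1, -8.0, -2.0]
width: 0.0005
```

Call:
{"api": "arm_command", "payload": {
  "targets": [
    [[0, 0, 0], [4, -14, 0], 1],
    [[0, 0, 0], [0, -4, 40], 1],
    [[0, 0, 0], [0, 0, 50], 1],
    [[0, 0, 0], [-12, 30, 35], 1],
    [[0, 0, 0], [-13, 40, 25], 1],
    [[0, 0, 0], [-8, 40, 0], 1],
    [[0, 0, 0], [0, 0, 0], 1],
    [[0, 0, 0], [0, 0, 0], 1]
  ]
}}

```text
t: 10.55
eef_pos: [0.5436, 0.1003, 0.4044]
ee_rot: [-3.139, 0.001, -1.302]
force: [-1.1, 0.3, 0.2]
width: 0.0006
```

```bash
python3 - <<'E'
from h import *
st()
p,d=grab_frame("wrist");cv2.imwrite("pics/wrist5.png",p[:,:,::-1]);np.savez("w5.npz",p=p,d=d)
E
```

```text
t 10.55 eef [0.5436 0.1003 0.4044] rot [-3.1388e+00  8.0000e-04 -1.3022e+00] w 0.0006
tcp rel ring (h) 11.8 38.1  tip 12.3 38.2 z 226.4 F h: -1.03 0.58 0.24
```

View pics/wrist5.png

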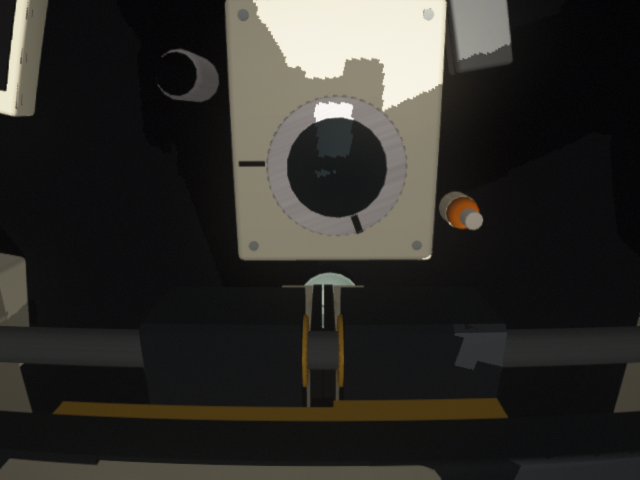

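```bash
cat > meas.py <<'E'
from h import *
def glass(p,seed):
    m=(p.max(2)<75).astype(np.uint8)
    pass
def pts(c,L): return [cast(c,uv,z) for uv,z in L]
E
python3 - <<'E'
from h import *
z=np.load("w5.npz");p=z["p"];d=z["d"];c=camera_params("wrist")
Rc=R.from_euler("xyz",c["orientation"]).as_matrix();m=c["mtx"]
def w(u,v):
    r=np.array([(u-m[0,2])/m[0,0],(v-m[1,2])/m[1,1]]);q=r.copy()
    for _ in range(20): q=r/(1+c["k1"]*(q@q))
    return c["eye"]+Rc@np.r_[q,1]*d[v,u]
def hz(box): 
    x0,y0,x1,y1=box;return np.median([w(u,v)[2] for u in range(x0,x1) for v in range(y0,y1) if d[v,u]>0])
print("ring top z",hz((274,160,282,175)),hz((392,155,402,175)),hz((318,222,335,230)),"housing",hz((260,240,300,250)),hz((410,170,430,220)))
g=cv2.cvtColor(p,cv2.COLOR_RGB2GRAY)
cv2.imwrite("pics/w5c.png",cv2.resize(p[80:260,220:450,::-1],None,fx=3,fy=3,interpolation=cv2.INTER_CUBIC))
E
```

```text
ring top z 0.0922041197913982 0.09222491724203408 0.09204101933649525 housing 0.05808471769265733 0.058298068450229557
```

View pics/w5c.png

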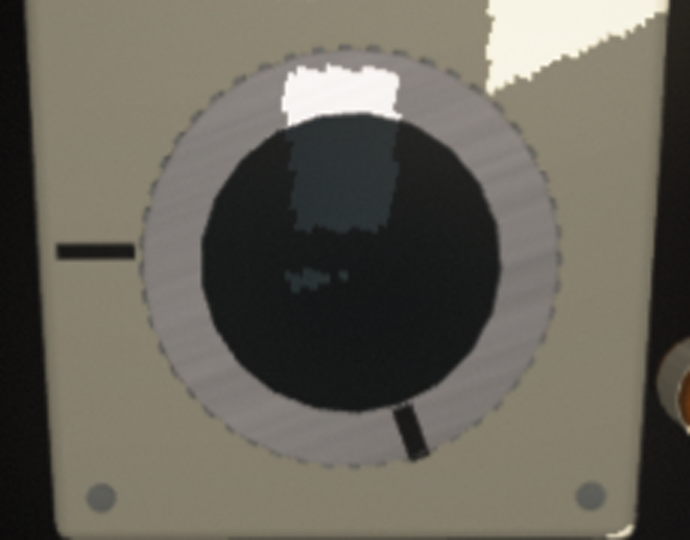

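```bash
python3 - <<'E'
from h import *
c=camera_params("wrist");f=lambda X,Y:((X+.5)/3-.5+220,(Y+.5)/3-.5+80)
z=.0939
L,Rr,T,B=[cast(c,f(*q),z)[:2] for q in [(202,262),(500,262),(351,113),(351,411)]]
rcn=(L+Rr+T+B)/4
print("glass dia",np.linalg.norm(L-Rr),np.linalg.norm(T-B),"centre",rcn)
rl,rr,rt,rb=[cast(c,f(*q),z)[:2] for q in [(141,255),(560,258),(350,47),(352,466)]]
print("rim",np.linalg.norm(rl-rr),np.linalg.norm(rt-rb),(rl+rr)/2,(rt+rb)/2)
for n,q,zz in [("mark",(411,433),z),("in",(403,408),z),("out",(420,457),z),("pin",(134,252),.06),("pout",(57,251),.06)]:
    d=cast(c,f(*q),zz)[:2]-rcn;a=np.arctan2(d@ey,d@ex);print(n,np.linalg.norm(d).round(4),a)
E
```

```text
glass dia 0.06780631194047712 0.06774493064822774 centre [0.54537139 0.05802191]
rim 0.09534436586662316 0.09524407221601726 [0.54593043 0.05629959] [0.54530747 0.05819489]
mark 0.0423 1.9146799582206382
in 0.0359 1.9198357080490878
out 0.0486 1.917079883821192
pin 0.0541 0.013535235068113199
pout 0.0737 0.0036419777627428045
```

The wrist view shows the ring centre at (337,165), the line at (356,224) and the pointer at (252,163). The line is at 1.917 rad. The ring top is 34.0 mm above the housing top, so the joint is about 8.2 (one full turn plus 1.91). It still needs 4.37 rad, or 210 mm along the rim. I'll go back to the -y side for the last stretch.

Call:
{"api": "arm_command", "payload": {
  "targets": [
    [[0, 0, 0], [4, -40, 0], 1],
    [[0, 0, 0], [4, -40, -20], 1],
    [[0, 0, 0], [3.7, -33.6, -45], 1],
    [[0, 0, 0], [0, 0, -44], 1],
    [[0, 0, 0], [0, 0, -40], 1],
    [[0, 0, 0], [0, 0, 0], 1]
  ]
}}

```text
t: 11.2
eef_pos: [0.5525, -0.0125, 0.2543]
ee_rot: [3.132, 0.0, -1.308]
force: [-1.2, -0.7, 1.1]
width: 0.0006
```

```bash
python3 - <<'E'
from plan import *
s=st()
print("to touch start:")
A=dict(a=14.5,b=11.65)
plan([554.9,-14.0],0.5,6,1,1.6,np.array([1.9,-1.65]),0,**A)
E
```

```text
t 11.20 eef [ 0.5525 -0.0125  0.2543] rot [ 3.1320e+00  4.0000e-04 -1.3077e+00] w 0.0006
tcp rel ring (h) -9.9 -73.0  tip -11.6 -72.9 z 76.3 F h: -1.38 -0.39 1.12
to touch start:
[[[0, 0, 0], [-2.3, 15.3, 0], 1]]
cmd [552.6, 1.3] s 6.5 ring phi deg -90.0 h [ -6.1 -59.7]
```

Call:
{"api": "arm_command", "payload": {
  "targets": [
    [[0, 0, 0], [-0.8, 6.1, 0], 1],
    [[0, 0, 0], [-0.7, 6.1, 0], 1],
    [[0, 0, 0], [-0.8, 3.1, 0], 1],
    [[0, 0, 0], [0, 0, 0], 1]
  ]
}}

```text
t: 11.6
eef_pos: [0.5536, 0.0035, 0.2626]
ee_rot: [-3.138, -0.005, -1.303]
force: [8.1, -21.6, -2.7]
width: 0.0004
```

```bash
python3 - <<'E'
from plan import *
s=st()
A=dict(a=14.5,b=11.65)
plan([552.6,1.3],6.5,7,8,1.6,np.array([1.9,-1.65]),0.1,**A)
plan([595.6,20.1],62.5,7,8,1.6,np.array([1.9,-1.65]),0.1,**A)
E
```

```text
t 11.60 eef [0.5536 0.0035 0.2626] rot [-3.1381 -0.0045 -1.3026] w 0.0004
tcp rel ring (h) -4.5 -57.8  tip -3.9 -58.6 z 84.6 F h: 1.95 -23.00 -2.71
[[[0, 0, 0], [6.7, 1.8, 0.1], 1], [[0, 0, 0], [6.8, 1.9, 0.1], 1], [[0, 0, 0], [6.7, 1.9, 0.1], 1], [[0, 0, 0], [6.5, 2.1, 0.1], 1], [[0, 0, 0], [6.1, 3.0, 0.1], 1], [[0, 0, 0], [5.5, 3.9, 0.1], 1], [[0, 0, 0], [5.0, 4.6, 0.1], 1], [[0, 0, 0], [4.2, 5.3, 0.1], 1]]
cmd [600.1, 25.8] s 62.5 ring phi deg -50.0 h [ 46.2 -48.9]
[[[0, 0, 0], [7.9, 11.5, 0.1], 1], [[0, 0, 0], [2.5, 6.3, 0.1], 1], [[0, 0, 0], [1.6, 6.6, 0.1], 1], [[0, 0, 0], [0.6, 6.7, 0.1], 1], [[0, 0, 0], [-0.4, 6.8, 0.1], 1], [[0, 0, 0], [-1.4, 6.6, 0.1], 1], [[0, 0, 0], [-1.9, 6.7, 0.1], 1], [[0, 0, 0], [-1.8, 6.8, 0.1], 1]]
cmd [602.7, 78.1] s 118.5 ring phi deg 0.0 h [62.8  0.8]
```

Call:
{"api": "arm_command", "payload": {
  "targets": [
    [[0, 0, 0], [1.3, -4.8, -2], 1],
    [[0, 0, 0], [0, 0, -2], 1],
    [[0, 0, 0], [0, 0, 0], 1]
  ]
}}

```text
t: 11.9
eef_pos: [0.554, 0.0007, 0.257]
ee_rot: [-3.139, 0.0, -1.304]
force: [0.8, -2.2, 0.9]
width: 0.0003
```

```bash
python3 - <<'E'
from plan import *
s=st();print(s["qd"].round(3))
E
```

```text
t 11.90 eef [0.554  0.0007 0.257 ] rot [-3.1386  0.     -1.3038] w 0.0003
tcp rel ring (h) -4.9 -60.6  tip -4.4 -60.6 z 79.0 F h: 0.15 -2.35 0.93
[ 0.003  0.004  0.     0.006 -0.001  0.001]
```

```bash
python3 - <<'E'
from plan import *
plan([553.9,1.0],7.7,7,7,1.6,np.array([1.9,-1.65]),0.1,a=14.5,b=11.65)
E
```

```text
[[[0, 0, 0], [6.6, 2.5, 0.1], 1], [[0, 0, 0], [6.7, 1.9, 0.1], 1], [[0, 0, 0], [6.8, 1.8, 0.1], 1], [[0, 0, 0], [6.4, 2.3, 0.1], 1], [[0, 0, 0], [5.9, 3.1, 0.1], 1], [[0, 0, 0], [5.5, 4.0, 0.1], 1], [[0, 0, 0], [4.8, 4.8, 0.1], 1]]
cmd [596.6, 21.4] s 56.7 ring phi deg -57.0 h [ 41.7 -52.2]
```

Call:
{"api": "arm_command", "payload": {
  "targets": [
    [[0, 0, 0], [6.5, 2.5, 0.1], 1],
    [[0, 0, 0], [6.7, 1.9, 0.1], 1],
    [[0, 0, 0], [6.8, 1.8, 0.1], 1],
    [[0, 0, 0], [6.4, 2.3, 0.1], 1]
  ]
}}

```text
t: 12.3
eef_pos: [0.5809, 0.0088, 0.2566]
ee_rot: [-3.141, -0.001, -1.303]
force: [0.6, -4.5, 3.3]
width: 0.0004
```

```bash
python3 - <<'E'
from plan import *
s=st()
plan([580.3,9.5],35.7,7,8,1.6,np.array([1.9,-1.65]),0.1,a=14.5,b=11.65)
E
```

```text
t 12.30 eef [0.5809 0.0088 0.2566] rot [-3.1409e+00 -9.0000e-04 -1.3035e+00] w 0.0004
tcp rel ring (h) 23.2 -60.0  tip 23.3 -60.2 z 78.6 F h: -0.60 -4.52 3.28
[[[0, 0, 0], [6.0, 3.1, 0.1], 1], [[0, 0, 0], [5.5, 4.0, 0.1], 1], [[0, 0, 0], [4.8, 4.8, 0.1], 1], [[0, 0, 0], [4.1, 5.4, 0.1], 1], [[0, 0, 0], [3.3, 5.9, 0.1], 1], [[0, 0, 0], [2.3, 6.3, 0.1], 1], [[0, 0, 0], [1.4, 6.6, 0.1], 1], [[0, 0, 0], [0.5, 6.8, 0.1], 1]]
cmd [608.2, 52.4] s 91.7 ring phi deg -15.0 h [ 61.2 -25.4]
```

Call:
{"api": "arm_command", "payload": {
  "targets": [
    [[0, 0, 0], [5.9, 3.3, 0.1], 1],
    [[0, 0, 0], [5.4, 4.1, 0.1], 1],
    [[0, 0, 0], [4.8, 4.8, 0.1], 1],
    [[0, 0, 0], [4.1, 5.4, 0.1], 1]
  ]
}}

```text
t: 12.7
eef_pos: [0.602, 0.0267, 0.2572]
ee_rot: [-3.138, -0.001, -1.303]
force: [4.4, -4.5, 1.4]
width: 0.0005
```

```bash
python3 - <<'E'
from plan import *
s=st()
plan([600.5,27.1],63.7,7,8,1.6,np.array([1.9,-1.65]),0.1,a=14.5,b=11.65)
E
```

```text
t 12.70 eef [0.602  0.0267 0.2572] rot [-3.1384e+00 -1.1000e-03 -1.3034e+00] w 0.0005
tcp rel ring (h) 48.4 -48.5  tip 48.9 -48.7 z 79.2 F h: 3.01 -5.55 1.45
[[[0, 0, 0], [3.5, 5.6, 0.1], 1], [[0, 0, 0], [2.3, 6.3, 0.1], 1], [[0, 0, 0], [1.4, 6.6, 0.1], 1], [[0, 0, 0], [0.5, 6.8, 0.1], 1], [[0, 0, 0], [-0.6, 6.7, 0.1], 1], [[0, 0, 0], [-1.5, 6.7, 0.1], 1], [[0, 0, 0], [-1.9, 6.7, 0.1], 1], [[0, 0, 0], [-1.9, 6.7, 0.1], 1]]
cmd [602.3, 79.2] s 119.7 ring phi deg 0.0 h [62.8  2. ]
```

Contact force is about 6 N, as intended. Continuing.

Call:
{"api": "arm_command", "payload": {
  "targets": [
    [[0, 0, 0], [3.5, 5.6, 0.1], 1],
    [[0, 0, 0], [2.3, 6.3, 0.1], 1],
    [[0, 0, 0], [1.4, 6.6, 0.1], 1],
    [[0, 0, 0], [0.5, 6.8, 0.1], 1],
    [[0, 0, 0], [-0.6, 6.7, 0.1], 1]
  ]
}}

```text
t: 13.2
eef_pos: [0.6098, 0.0598, 0.2579]
ee_rot: [-3.136, -0.0, -1.303]
force: [6.6, -0.6, -2.0]
width: 0.0003
```

```bash
python3 - <<'E'
from plan import *
s=st()
plan([607.6,59.1],98.7,7,8,1.6,np.array([1.9,-1.65]),0.1,a=14.5,b=11.65)
E
```

```text
t 13.20 eef [0.6098 0.0598 0.2579] rot [-3.1356 -0.     -1.3033] w 0.0003
tcp rel ring (h) 64.7 -18.7  tip 65.8 -18.7 z 79.9 F h: 6.24 -2.37 -1.98
[[[0, 0, 0], [-1.5, 6.7, 0.1], 1], [[0, 0, 0], [-1.9, 6.7, 0.1], 1], [[0, 0, 0], [-1.9, 6.7, 0.1], 1], [[0, 0, 0], [-1.8, 6.8, 0.1], 1], [[0, 0, 0], [-2.2, 6.4, 0.1], 1], [[0, 0, 0], [-3.1, 6.0, 0.1], 1], [[0, 0, 0], [-3.9, 5.6, 0.1], 1], [[0, 0, 0], [-4.7, 4.9, 0.1], 1]]
cmd [586.6, 108.9] s 154.7 ring phi deg 32.0 h [55.6 34.7]
```

Call:
{"api": "arm_command", "payload": {
  "targets": [
    [[0, 0, 0], [-1.5, 6.7, 0], 1],
    [[0, 0, 0], [-1.9, 6.7, 0], 1],
    [[0, 0, 0], [-1.9, 6.7, 0], 1],
    [[0, 0, 0], [-1.8, 6.8, 0], 1],
    [[0, 0, 0], [-2.2, 6.4, 0], 1],
    [[0, 0, 0], [-3.1, 6.0, 0], 1]
  ]
}}

```text
t: 13.8
eef_pos: [0.597, 0.0997, 0.258]
ee_rot: [-3.136, 0.001, -1.303]
force: [5.4, 1.6, 0.4]
width: 0.0005
```

```bash
python3 - <<'E'
from plan import *
s=st()
plan([595.2,98.4],140.7,7,8,1.8,np.array([1.9,-1.65]),0,a=14.5,b=11.65)
E
```

```text
t 13.80 eef [0.597  0.0997 0.258 ] rot [-3.1355e+00  9.0000e-04 -1.3028e+00] w 0.0005
tcp rel ring (h) 63.2 23.2  tip 64.3 23.3 z 80.0 F h: 5.64 0.12 0.44
[[[0, 0, 0], [-4.1, 5.4, 0], 1], [[0, 0, 0], [-4.6, 4.9, 0], 1], [[0, 0, 0], [-5.3, 4.1, 0], 1], [[0, 0, 0], [-5.9, 3.4, 0], 1], [[0, 0, 0], [-6.2, 2.4, 0], 1], [[0, 0, 0], [-6.6, 1.5, 0], 1], [[0, 0, 0], [-6.7, 0.5, 0], 1], [[0, 0, 0], [-6.7, -0.4, 0], 1]]
cmd [549.1, 120.2] s 196.7 ring phi deg 82.0 h [22.5 55.8]
```

Call:
{"api": "arm_command", "payload": {
  "targets": [
    [[0, 0, 0], [-4.1, 5.4, 0], 1],
    [[0, 0, 0], [-4.6, 4.9, 0], 1],
    [[0, 0, 0], [-5.3, 4.1, 0], 1],
    [[0, 0, 0], [-5.9, 3.4, 0], 1],
    [[0, 0, 0], [-6.2, 2.4, 0], 1]
  ]
}}

```text
t: 14.3
eef_pos: [0.5697, 0.1197, 0.2577]
ee_rot: [-3.137, 0.001, -1.303]
force: [2.9, 3.4, 3.0]
width: 0.0007
```

```bash
python3 - <<'E'
from plan import *
s=st()
plan([569.1,118.6],175.7,7,4,1.8,np.array([1.9,-1.65]),0,a=14.5,b=11.65)
E
```

```text
t 14.30 eef [0.5697 0.1197 0.2577] rot [-3.1374e+00  1.4000e-03 -1.3032e+00] w 0.0007
tcp rel ring (h) 42.3 49.8  tip 43.1 50.0 z 79.7 F h: 3.68 2.54 2.98
[[[0, 0, 0], [-6.6, 1.5, 0], 1], [[0, 0, 0], [-6.7, 0.5, 0], 1], [[0, 0, 0], [-6.7, -0.4, 0], 1], [[0, 0, 0], [-6.6, -1.4, 0], 1]]
cmd [542.5, 118.8] s 203.7 ring phi deg 90.0 h [15.8 56.2]
```

Call:
{"api": "arm_command", "payload": {
  "targets": [
    [[0, 0, 0], [-6.6, 1.1, 0], 1],
    [[0, 0, 0], [-6.7, 0.4, 0], 1],
    [[0, 0, 0], [-6.7, -0.5, 0], 1],
    [[0, 0, 0], [-6.6, -1.5, 0], 1]
  ]
}}

```text
t: 14.7
eef_pos: [0.5428, 0.1194, 0.2579]
ee_rot: [-3.137, 0.002, -1.303]
force: [-1.2, 7.8, 5.9]
width: 0.0005
```

Call:
{"api": "arm_command", "payload": {
  "targets": [
    [[0, 0, 0], [-3.2, 11.6, 0], 1],
    [[0, 0, 0], [0, 0, 30], 1],
    [[0, 0, 0], [0, 0, 30], 1],
    [[0, 0, 0], [0, 0, 30], 1],
    [[0, 0, 0], [1.8, -14, 30], 1],
    [[0, 0, 0], [1.8, -14, 26], 1],
    [[0, 0, 0], [0, 0, 0], 1],
    [[0, 0, 0], [0, 0, 0], 1]
  ]
}}

```text
t: 15.5
eef_pos: [0.5423, 0.1012, 0.4028]
ee_rot: [-3.141, 0.001, -1.305]
force: [-0.2, -0.4, -0.1]
width: 0.0002
```

```bash
cat > look.py <<'E'
from h import *
def look(n):
    s=st();p,d=grab_frame("wrist");c=camera_params("wrist");np.savez(f"{n}.npz",p=p,d=d,**{k:c[k] for k in c})
    cv2.imwrite(f"pics/{n}.png",cv2.resize(p[60:260,200:460,::-1],None,fx=3,fy=3,interpolation=cv2.INTER_CUBIC))
def ang(n,g,mk,pin,pout,z):
    f=lambda X,Y:((X+.5)/3-.5+200,(Y+.5)/3-.5+60)
    c=np.load(n+".npz")
    L=[cast(c,f(*q),z)[:2] for q in g];ctr=np.mean(L,0)
    print("centre",ctr,"dia",np.linalg.norm(L[0]-L[1]),np.linalg.norm(L[2]-L[3]))
    for k,q,zz in [("mk%d"%i,m,z) for i,m in enumerate(mk)]+[("pin",pin,.06),("pout",pout,.06)]:
        d=cast(c,f(*q),zz)[:2]-ctr;print(k,np.linalg.norm(d).round(4),np.arctan2(d@ey,d@ex).round(4))
E
python3 -c "
from look import *
look('w6')"
```

```text
t 15.50 eef [0.5423 0.1012 0.4028] rot [-3.1415e+00  6.0000e-04 -1.3050e+00] w 0.0002
tcp rel ring (h) 10.9 39.3  tip 10.9 39.4 z 224.8 F h: -0.32 -0.29 -0.12
```

View pics/w6.png

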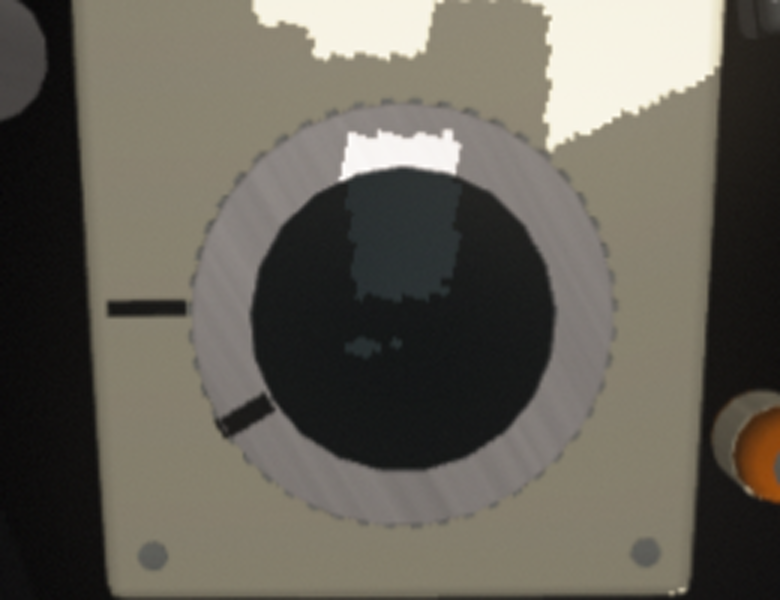

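```bash
python3 - <<'E'
from h import *
from look import ang
for n,boxes in [("w6",[(266,160,276,180),(392,155,402,175),(340,222,352,230)])]:
    z=np.load(n+".npz");p=z["p"];d=z["d"];c=z
    Rc=R.from_euler("xyz",c["orientation"]).as_matrix();m=c["mtx"]
    def w(u,v):
        r=np.array([(u-m[0,2])/m[0,0],(v-m[1,2])/m[1,1]]);q=r.copy()
        for _ in range(20): q=r/(1+c["k1"]*(q@q))
        return c["eye"]+Rc@np.r_[q,1]*d[v,u]
    def hz(b):
        x0,y0,x1,y1=b;return np.median([w(u,v)[2] for u in range(x0,x1) for v in range(y0,y1) if d[v,u]>0])
    print([round(float(hz(b)),4) for b in boxes+[(260,240,300,250),(410,170,430,220)]])
ang("w6",[(251,318),(555,318),(404,167),(404,470)],[(247,415),(271,401),(223,430)],(186,309),(107,308),.096)
E
```

```text
[0.094, 0.0942, 0.094, 0.0578, 0.0579]
centre [0.54503244 0.05867098] dia 0.06815385883825473 0.06783010594346671
mk0 0.0416 0.5366
mk1 0.0352 0.5396
mk2 0.0482 0.5383
pin 0.0539 0.0183
pout 0.0739 0.0065
```

The line has gone about 0.53 rad past the pointer. The ring height, 36.2 mm above the housing, puts the joint at about 13.0–13.1. I'll roll it back clockwise in two measured strokes on the +y side.

Call:
{"api": "arm_command", "payload": {
  "targets": [
    [[0, 0, 0], [-12.4, 12.5, 0], 1],
    [[0, 0, 0], [-12.3, 12.5, 0], 1],
    [[0, 0, 0], [0, 0, -30], 1],
    [[0, 0, 0], [0, 0, -30], 1],
    [[0, 0, 0], [0, 0, -30], 1],
    [[0, 0, 0], [0, 0, -30], 1],
    [[0, 0, 0], [0, 0, -24], 1],
    [[0, 0, 0], [0, 0, 0], 1]
  ]
}}

```text
t: 16.35
eef_pos: [0.516, 0.1255, 0.2544]
ee_rot: [3.133, -0.002, -1.305]
force: [-0.4, 0.1, -0.1]
width: 0.0003
```

Call:
{"api": "arm_command", "payload": {
  "targets": [
    [[0, 0, 0], [0, 0, 0], 1],
    [[0, 0, 0], [0, 0, 0], 1]
  ]
}}

```text
t: 16.55
eef_pos: [0.5182, 0.1263, 0.2597]
ee_rot: [-3.14, 0.0, -1.304]
force: [-0.5, -0.1, -0.4]
width: 0.0006
```

```bash
python3 -c "
from h import *
st()"
```

```text
t 16.55 eef [0.5182 0.1263 0.2597] rot [-3.1405e+00  1.0000e-04 -1.3039e+00] w 0.0006
tcp rel ring (h) -5.6 70.0  tip -5.4 70.0 z 81.7 F h: -0.47 0.06 -0.37
```

Call:
{"api": "arm_command", "payload": {
  "targets": [
    [[0, 0, 0], [1.4, -4.8, 0], 1],
    [[0, 0, 0], [1.3, -4.8, 0], 1],
    [[0, 0, 0], [1.0, -3.5, 0], 1],
    [[0, 0, 0], [0, 0, 0], 1],
    [[0, 0, 0], [0, 0, 0], 1]
  ]
}}

```text
t: 17.05
eef_pos: [0.5221, 0.1136, 0.2598]
ee_rot: [-3.138, 0.002, -1.305]
force: [-2.2, 7.1, 2.3]
width: 0.0002
```

```bash
python3 -c "
from h import *
st()"
```

```text
t 17.05 eef [0.5221 0.1136 0.2598] rot [-3.1381e+00  2.2000e-03 -1.3046e+00] w 0.0002
tcp rel ring (h) -5.3 56.7  tip -4.6 57.1 z 81.8 F h: -0.16 7.44 2.33
```

Call:
{"api": "arm_command", "payload": {
  "targets": [
    [[0, 0, 0], [6.7, 1.9, 0], 1],
    [[0, 0, 0], [6.7, 1.9, 0], 1],
    [[0, 0, 0], [0, 0, 0], 1]
  ]
}}

```text
t: 17.35
eef_pos: [0.5359, 0.1175, 0.2596]
ee_rot: [-3.139, 0.002, -1.305]
force: [-0.2, 5.8, 2.8]
width: 0.0007
```

```bash
python3 - <<'E'
from h import *
st()
p,d=grab_frame("wrist");c=camera_params("wrist");np.savez("w7.npz",p=p,d=d,**{k:c[k] for k in c});cv2.imwrite("pics/w7.png",p[:,:,::-1])
E
```

```text
t 17.35 eef [0.5359 0.1175 0.2596] rot [-3.1387e+00  1.7000e-03 -1.3045e+00] w 0.0007
tcp rel ring (h) 9.1 56.7  tip 9.6 57.0 z 81.6 F h: 1.40 5.60 2.79
```

View pics/w7.png

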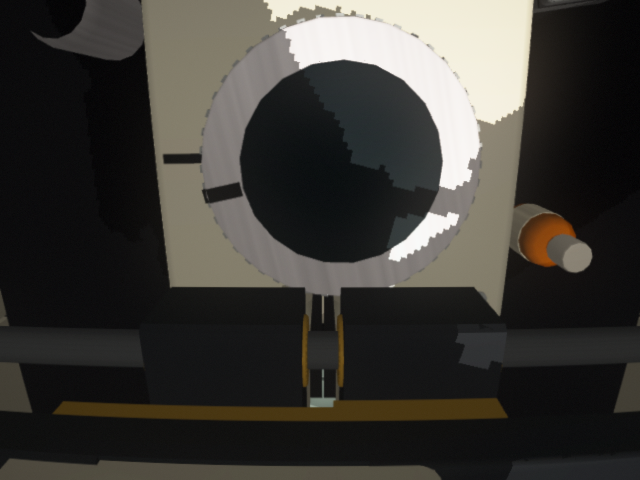

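In place, the line is at (222,192), the ring centre at about (341,161) and the pointer at (182,158).

```bash
cat > ang2.py <<'E'
from h import *
def run(n,gl,mk,pn,z=.0961):
    c=np.load(n+".npz");L=[cast(c,q,z)[:2] for q in gl];ctr=np.mean(L,0)
    print("ctr",ctr,"dia",np.linalg.norm(L[0]-L[1]),np.linalg.norm(L[2]-L[3]))
    o=[]
    for q,zz in [(m,z) for m in mk]+[(q,.06) for q in pn]:
        d=cast(c,q,zz)[:2]-ctr;o.append((np.linalg.norm(d).round(4),np.arctan2(d@ey,d@ex).round(4)))
    print(o)
E
python3 - <<'E'
from ang2 import *
z=np.load("w7.npz");p=z["p"]
g=p.max(2)
# row/col profiles for glass edges and mark
m=(g<80).astype(np.uint8)
print("glass row161",np.where(m[161,205:480])[0][[0,-1]]+205,"col341",np.where(m[20:285,341])[0][[0,-1]]+20)
for a,(x0,y0,x1,y1) in dict(mark=(200,178,240,206),ptr=(160,148,205,168)).items():
    w=m[y0:y1,x0:x1];n,l,s,ce=cv2.connectedComponentsWithStats(w);i=1+np.argmax(s[1:,4])
    ys,xs=np.where(l==i);vx=cv2.fitLine(np.c_[xs,ys].astype(np.float32),cv2.DIST_L2,0,.01,.01).ravel()
    print(a,s[i],ce[i]+[x0,y0],vx)
run("w7",[(240,161),(442.5,161),(341,60),(341,263)],[(222.5,192)],[(200,158.5),(164,158)])
E
```

```text
glass row161 [240 441] col341 [ 61 262]
mark [  2   4  38  22 535] [221.3588785  192.64485981] [ 0.9767368  -0.21444173 21.35888    14.64486   ]
ptr [  3   5  39  11 381] [181.98687664 158.30708661] [ 9.9985594e-01 -1.6973594e-02  2.1986877e+01  1.0307087e+01]
ctr [0.5456276  0.05845553] dia 0.06802287952215091 0.06815134905964415
[(np.float64(0.0416), np.float64(0.2221)), (np.float64(0.0581), np.float64(0.0216)), (np.float64(0.0736), np.float64(0.0105))]
```

Call:
{"api": "arm_command", "payload": {
  "targets": [
    [[0, 0, 0], [4.9, 1.1, 0], 1],
    [[0, 0, 0], [4.8, 1.3, 0], 1],
    [[0, 0, 0], [0, 0, 0], 1],
    [[0, 0, 0], [0, 0, 0], 1]
  ]
}}

```text
t: 17.8
eef_pos: [0.5453, 0.1199, 0.2596]
ee_rot: [-3.138, 0.002, -1.305]
force: [-0.5, 7.1, 1.3]
width: 0.0007
```

```bash
python3 - <<'E'
from ang2 import *
st()
p,d=grab_frame("wrist");c=camera_params("wrist");np.savez("w8.npz",p=p,d=d,**{k:c[k] for k in c});cv2.imwrite("pics/w8.png",p[:,:,::-1])
E
```

```text
t 17.80 eef [0.5453 0.1199 0.2596] rot [-3.1383e+00  2.0000e-03 -1.3046e+00] w 0.0007
tcp rel ring (h) 18.8 56.5  tip 19.4 56.8 z 81.6 F h: 1.48 7.00 1.35
```

View pics/w8.png

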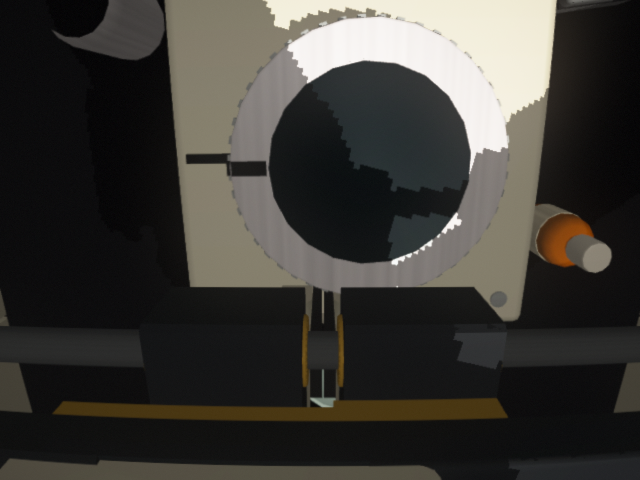

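```bash
python3 - <<'E'
from ang2 import *
z=np.load("w8.npz");p=z["p"]
m=(p.max(2)<80).astype(np.uint8)
print("row162",np.where(m[162,272:500])[0][[0,-1]]+272,"col370",np.where(m[20:285,370])[0][[0,-1]]+20)
for a,(x0,y0,x1,y1) in dict(mark=(232,160,266,178),ptr=(186,150,228,166)).items():
    w=m[y0:y1,x0:x1];ys,xs=np.where(w);l=cv2.fitLine(np.c_[xs,ys].astype(np.float32),cv2.DIST_L2,0,.01,.01).ravel();print(a,xs.mean()+x0,ys.mean()+y0,l[:2],len(xs))
run("w8",[(269,162),(470.5,162),(370,61),(370,263.5)],[(248,168.3),(234,168.3),(264,168.3)],[(226,159),(190,158.5)])
E
```

```text
row162 [272 468] col370 [ 62 262]
mark 248.78787878787878 168.21212121212122 [ 0.99964714 -0.02656247] 495
ptr 206.99063231850118 158.46370023419203 [ 0.9999925  -0.00387046] 427
ctr [0.54570065 0.05861797] dia 0.06786606690354008 0.06810216530876659
[(np.float64(0.0411), np.float64(0.0204)), (np.float64(0.0459), np.float64(0.0171)), (np.float64(0.0357), np.float64(0.0252)), (np.float64(0.0568), np.float64(0.0229)), (np.float64(0.0722), np.float64(0.0118))]
```

The line now agrees with the pointer to within 0.02 rad. I'll retreat, check again from above, then go round to the slider.

Call:
{"api": "arm_command", "payload": {
  "targets": [
    [[0, 0, 0], [-4.0, 14.4, 0], 1],
    [[0, 0, 0], [0, 0, 28], 1],
    [[0, 0, 0], [0, 0, 29], 1],
    [[0, 0, 0], [0, 0, 29], 1],
    [[0, 0, 0], [0.5, -16, 29], 1],
    [[0, 0, 0], [0.5, -17, 29], 1],
    [[0, 0, 0], [0, 0, 0], 1],
    [[0, 0, 0], [0, 0, 0], 1]
  ]
}}

```text
t: 18.65
eef_pos: [0.5412, 0.1002, 0.4035]
ee_rot: [-3.14, 0.001, -1.305]
force: [0.0, 0.1, -1.3]
width: 0.0003
```

```bash
python3 -c "
from look import *
look('w9')"
```

```text
t 18.65 eef [0.5412 0.1002 0.4035] rot [-3.1401e+00  5.0000e-04 -1.3053e+00] w 0.0003
tcp rel ring (h) 9.6 38.7  tip 9.9 38.8 z 225.5 F h: 0.02 0.07 -1.25
```

View pics/w9.png

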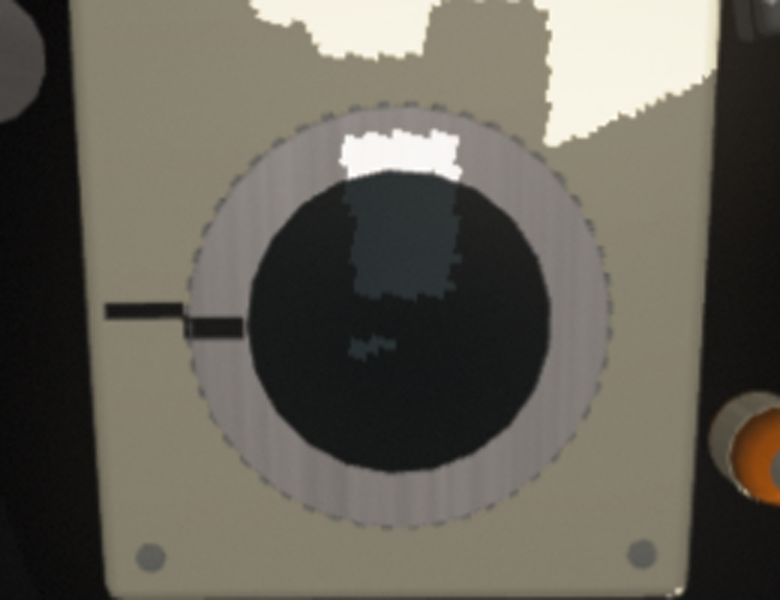

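```bash
python3 - <<'E'
from look import *
ang("w9",[(248,321),(550,321),(399,170),(399,472)],[(216,328),(243,328.5),(190,327.5)],(183,310),(105,311),.096)
# housing edge direction seen by wrist: +y screws and corners
f=lambda X,Y:((X+.5)/3-.5+200,(Y+.5)/3-.5+60)
c=np.load("w9.npz");a,b=[cast(c,f(*q),.06)[:2] for q in [(150,557),(642,553)]];d=a-b;print("screw line yaw",np.arctan2(d[1],d[0]),np.linalg.norm(d))
E
```

```text
centre [0.54512256 0.05883016] dia 0.06787161286846183 0.06779880066085028
mk0 0.0412 0.0182
mk1 0.0351 0.0264
mk2 0.0471 0.0122
pin 0.0538 0.0112
pout 0.0736 0.0082
screw line yaw 0.27365858505821467 0.13128765806987117
```

Call:
{"api": "arm_command", "payload": {
  "targets": [
    [[0, 0, 0], [9.7, -39.5, 0], 1],
    [[0, 0, 0], [9.7, -39.5, 0], 1],
    [[0, 0, 0], [9.7, -39.5, 0], 1],
    [[0, 0, 0], [9.7, -39.5, 0], 1],
    [[0, 0, 0], [9.7, -39.5, 0], 1],
    [[0, 0, 0], [9.9, -39.5, 0], 1],
    [[0, 0, 0], [0, 0, 0], 1],
    [[0, 0, 0], [0, 0, 0], 1]
  ]
}}

```text
t: 19.5
eef_pos: [0.5999, -0.1372, 0.4008]
ee_rot: [3.139, 0.001, -1.306]
force: [-0.5, 0.7, -0.7]
width: 0.0006
```

```bash
python3 - <<'E'
from h import *
st()
p,d=grab_frame("scene");cv2.imwrite("pics/s10.png",cv2.resize(p[165:305,235:395,::-1],None,fx=4,fy=4,interpolation=cv2.INTER_CUBIC))
c=camera_params("scene")
# slider plate face end expectations
E

```

```text
t 19.50 eef [ 0.5999 -0.1372  0.4008] rot [ 3.1385e+00  9.0000e-04 -1.3064e+00] w 0.0006
tcp rel ring (h) 2.1 -205.8  tip 1.6 -205.6 z 222.8 F h: -0.30 0.78 -0.73
```

View pics/s10.png

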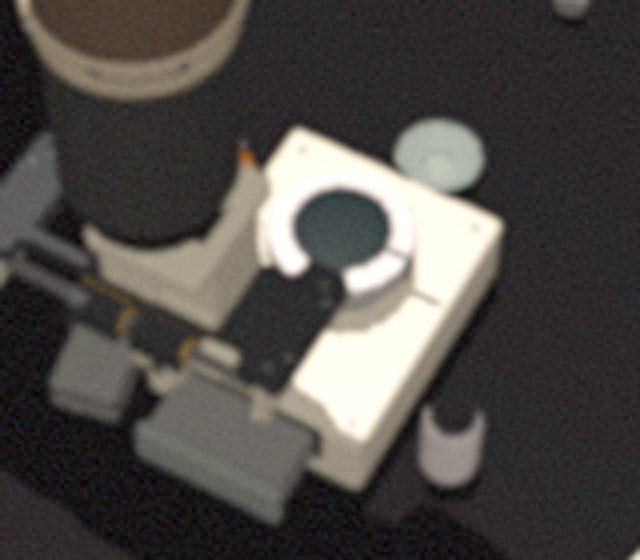

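Call:
{"api": "arm_command", "payload": {
  "targets": [
    [[0, 0, 0], [0, 0, -30], 1],
    [[0, 0, 0], [0, 0, -30], 1],
    [[0, 0, 0], [0, 0, -30], 1],
    [[0, 0, 0], [0, 0, -30], 1],
    [[0, 0, 0], [0, 0, -30], 1],
    [[0, 0, 0], [0, 0, -25], 1],
    [[0, 0, 0], [0, 0, -8], 1],
    [[0, 0, 0], [0, 0, 0], 1]
  ]
}}

```text
t: 20.35
eef_pos: [0.5996, -0.1356, 0.2187]
ee_rot: [3.139, 0.0, -1.303]
force: [-0.5, -0.8, 0.3]
width: 0.0006
```

Call:
{"api": "arm_command", "payload": {
  "targets": [
    [[0, 0, 0], [-1.3, 4.8, 0], 1],
    [[0, 0, 0], [-1.3, 4.8, 0], 1],
    [[0, 0, 0], [0, 0, 0], 1]
  ]
}}

```text
t: 20.65
eef_pos: [0.5976, -0.1263, 0.2212]
ee_rot: [-3.139, -0.0, -1.304]
force: [0.8, -0.3, 0.1]
width: 0.0008
```

```bash
python3 -c "
from h import *
st()"
```

```text
t 20.65 eef [ 0.5976 -0.1263  0.2212] rot [-3.1394e+00 -4.0000e-04 -1.3036e+00] w 0.0008
tcp rel ring (h) 2.9 -194.6  tip 3.3 -194.7 z 43.2 F h: 0.72 -0.55 0.14
```

Call:
{"api": "arm_command", "payload": {
  "targets": [
    [[0, 0, 0], [-1.1, 3.9, 0], 1],
    [[0, 0, 0], [-1.1, 3.9, 0], 1],
    [[0, 0, 0], [-1.1, 3.9, 0], 1],
    [[0, 0, 0], [0, 0, 0], 1]
  ]
}}

```text
t: 21.05
eef_pos: [0.594, -0.115, 0.22]
ee_rot: [-3.141, -0.0, -1.304]
force: [0.1, -0.8, 0.2]
width: 0.0005
```

Call:
{"api": "arm_command", "payload": {
  "targets": [
    [[0, 0, 0], [-1.1, 3.9, 0], 1],
    [[0, 0, 0], [-1.1, 3.9, 0], 1],
    [[0, 0, 0], [-1.1, 3.9, 0], 1],
    [[0, 0, 0], [-1.1, 3.9, 0], 1],
    [[0, 0, 0], [0, 0, 0], 1]
  ]
}}

```text
t: 21.55
eef_pos: [0.5894, -0.0991, 0.2196]
ee_rot: [3.141, 0.0, -1.304]
force: [0.4, -0.6, -0.2]
width: 0.0002
```

```bash
python3 -c "
from h import *
st()"
```

```text
t 21.55 eef [ 0.5894 -0.0991  0.2196] rot [ 3.1413e+00  4.0000e-04 -1.3041e+00] w 0.0002
tcp rel ring (h) 2.3 -166.3  tip 2.2 -166.2 z 41.6 F h: 0.20 -0.70 -0.16
```

The force reading stays low, so I'll check by eye before pushing further.

```bash
python3 - <<'E'
from h import *
p,d=grab_frame("scene");cv2.imwrite("pics/s11.png",cv2.resize(p[165:305,235:395,::-1],None,fx=4,fy=4,interpolation=cv2.INTER_CUBIC))
p,d=grab_frame("wrist");cv2.imwrite("pics/w11.png",p[:,:,::-1])
st()
E

```

```text
t 21.65 eef [ 0.5893 -0.0994  0.2194] rot [ 3.1408e+00  6.0000e-04 -1.3044e+00] w 0.0004
tcp rel ring (h) 2.1 -166.5  tip 2.0 -166.4 z 41.4 F h: 0.78 0.13 -0.11
```

View pics/s11.png

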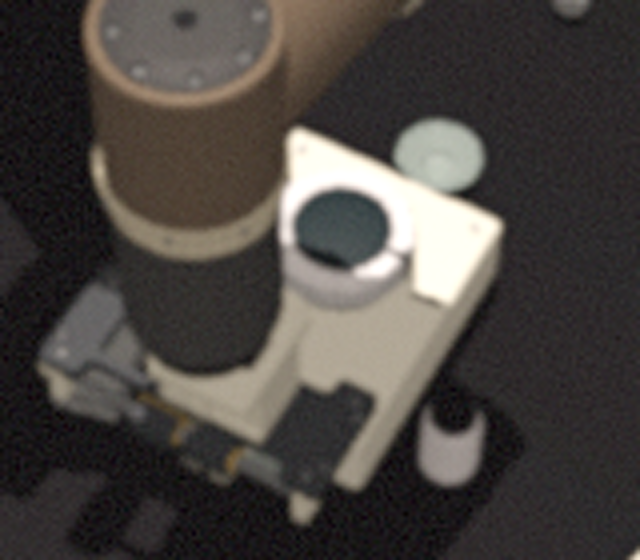

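View pics/w11.png

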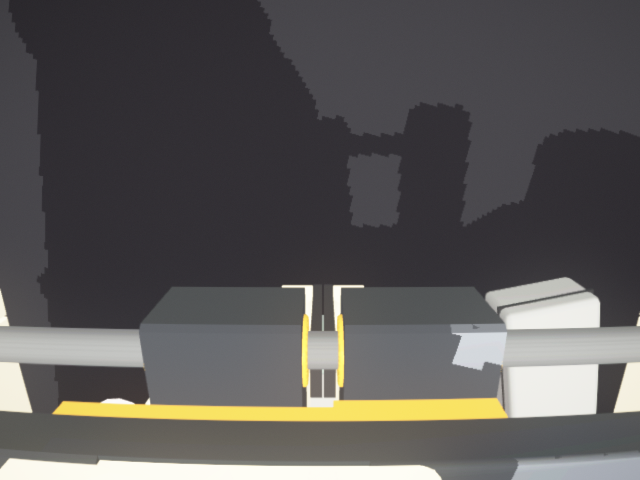

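Call:
{"api": "arm_command", "payload": {
  "targets": [
    [[0, 0, 0], [-0.8, 2.9, 0], 1],
    [[0, 0, 0], [0, 0, 0], 1]
  ]
}}

```text
t: 21.85
eef_pos: [0.5886, -0.0967, 0.2195]
ee_rot: [3.141, 0.0, -1.305]
force: [0.8, 0.5, 0.4]
width: 0.0006
```

Call:
{"api": "arm_command", "payload": {
  "targets": [
    [[0, 0, 0], [-0.6, 1.9, 0], 1],
    [[0, 0, 0], [0, 0, 0], 1]
  ]
}}

```text
t: 22.05
eef_pos: [0.5881, -0.0948, 0.2196]
ee_rot: [3.141, 0.0, -1.304]
force: [0.4, -1.4, -0.8]
width: 0.0004
```

Call:
{"api": "arm_command", "payload": {
  "targets": [
    [[0, 0, 0], [-0.3, 1.0, 0], 1],
    [[0, 0, 0], [0, 0, 0], 1]
  ]
}}

```text
t: 22.25
eef_pos: [0.5878, -0.0939, 0.2197]
ee_rot: [3.141, 0.0, -1.304]
force: [-0.8, -1.5, 0.3]
width: 0.0002
```

```bash
python3 -c "
from h import *
st()"
```

```text
t 22.25 eef [ 0.5878 -0.0939  0.2197] rot [ 3.1413e+00  1.0000e-04 -1.3045e+00] w 0.0002
tcp rel ring (h) 2.2 -160.8  tip 2.1 -160.8 z 41.7 F h: -1.19 -1.26 0.35
```

Call:
{"api": "arm_command", "payload": {
  "targets": [
    [[0, 0, 0], [-0.3, 1.0, 0], 1],
    [[0, 0, 0], [0, 0, 0], 1]
  ]
}}

```text
t: 22.45
eef_pos: [0.5875, -0.0929, 0.2197]
ee_rot: [3.141, 0.0, -1.304]
force: [0.5, -2.0, -1.5]
width: 0.0004
```

Call:
{"api": "arm_command", "payload": {
  "targets": [
    [[0, 0, 0], [-0.3, 1.0, 0], 1],
    [[0, 0, 0], [0, 0, 0], 1]
  ]
}}

```text
t: 22.65
eef_pos: [0.5875, -0.0926, 0.2198]
ee_rot: [3.141, -0.001, -1.304]
force: [1.9, -7.6, -3.2]
width: 0.0005
```

Call:
{"api": "arm_command", "payload": {
  "targets": [
    [[0, 0, 0], [-0.3, 1.0, 0], 1],
    [[0, 0, 0], [0, 0, 0], 1]
  ]
}}

```text
t: 22.85
eef_pos: [0.5874, -0.0923, 0.2199]
ee_rot: [3.141, -0.002, -1.304]
force: [2.9, -12.3, -4.0]
width: 0.0001
```

The force climbs to 12 N at y = -159.4, so the slider is against its stop. I'll retreat and check.

Call:
{"api": "arm_command", "payload": {
  "targets": [
    [[0, 0, 0], [4.0, -14.4, 0], 1],
    [[0, 0, 0], [2.7, -9.6, 0], 1],
    [[0, 0, 0], [0, 0, 30], 1],
    [[0, 0, 0], [0, 0, 30], 1],
    [[0, 0, 0], [0, 0, 30], 1],
    [[0, 0, 0], [0, 0, 30], 1],
    [[0, 0, 0], [0, 0, 30], 1],
    [[0, 0, 0], [0, 0, 30], 1]
  ]
}}

```text
t: 23.65
eef_pos: [0.5937, -0.1153, 0.4013]
ee_rot: [-3.141, 0.001, -1.305]
force: [1.5, 0.3, -0.4]
width: 0.0003
```

Call:
{"api": "arm_command", "payload": {
  "targets": [
    [[0, 0, 0], [-9.4, 33.7, 0], 1],
    [[0, 0, 0], [-9.4, 33.7, 0], 1],
    [[0, 0, 0], [-9.4, 33.7, 0], 1],
    [[0, 0, 0], [-9.4, 33.7, 0], 1],
    [[0, 0, 0], [0, 0, 0], 1],
    [[0, 0, 0], [0, 0, 0], 1]
  ]
}}

```text
t: 24.25
eef_pos: [0.5562, 0.0204, 0.4002]
ee_rot: [-3.141, 0.0, -1.303]
force: [-0.2, -0.9, -0.2]
width: 0.0005
```

```bash
python3 - <<'E'
from h import *
st();p,d=grab_frame("wrist");c=camera_params("wrist");np.savez("w12.npz",p=p,d=d,**{k:c[k] for k in c});cv2.imwrite("pics/w12.png",p[:,:,::-1])
E
```

```text
t 24.25 eef [0.5562 0.0204 0.4002] rot [-3.1409e+00  4.0000e-04 -1.3028e+00] w 0.0005
tcp rel ring (h) 2.5 -42.3  tip 2.6 -42.2 z 222.2 F h: -0.46 -0.77 -0.18
```

View pics/w12.png

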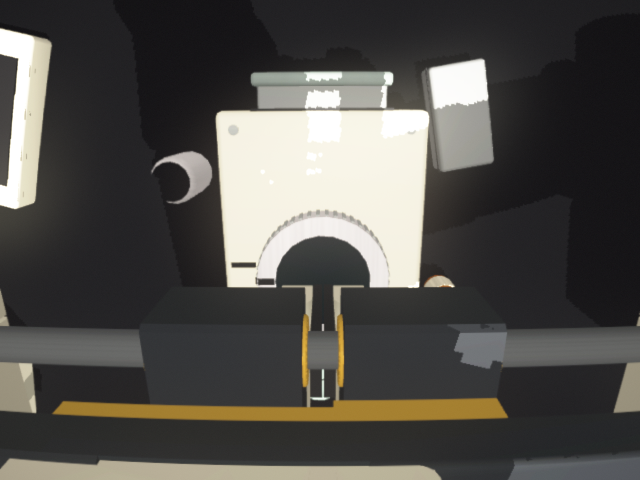

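```bash
python3 - <<'E'
from h import *
c=np.load("w12.npz")
print([(np.linalg.norm((cast(c,(322,72.5),.06)-cast(c,(322,v),.06))[:2])*1000).round(1) for v in (109,110,111)])
c1=camera_params("wrist")
E
```

```text
[np.float64(25.4), np.float64(26.1), np.float64(26.8)]
```

Call:
{"api": "arm_command", "payload": {
  "targets": [
    [[0, 0, 0], [-7, 27, 0], 1],
    [[0, 0, 0], [-7, 27, 0], 1],
    [[0, 0, 0], [-1, 26, 2], 1],
    [[0, 0, 0], [0, 0, 0], 1],
    [[0, 0, 0], [0, 0, 0], 1]
  ]
}}

```text
t: 24.8
eef_pos: [0.5415, 0.0994, 0.4016]
ee_rot: [3.141, -0.0, -1.305]
force: [-0.1, 0.0, -0.8]
width: 0.0006
```

```bash
python3 -c "
from look import *
look('w13')"
```

```text
t 24.80 eef [0.5415 0.0994 0.4016] rot [ 3.1413 -0.     -1.3046] w 0.0006
tcp rel ring (h) 9.6 37.8  tip 9.6 37.8 z 223.6 F h: -0.07 0.07 -0.84
```

View pics/w13.png

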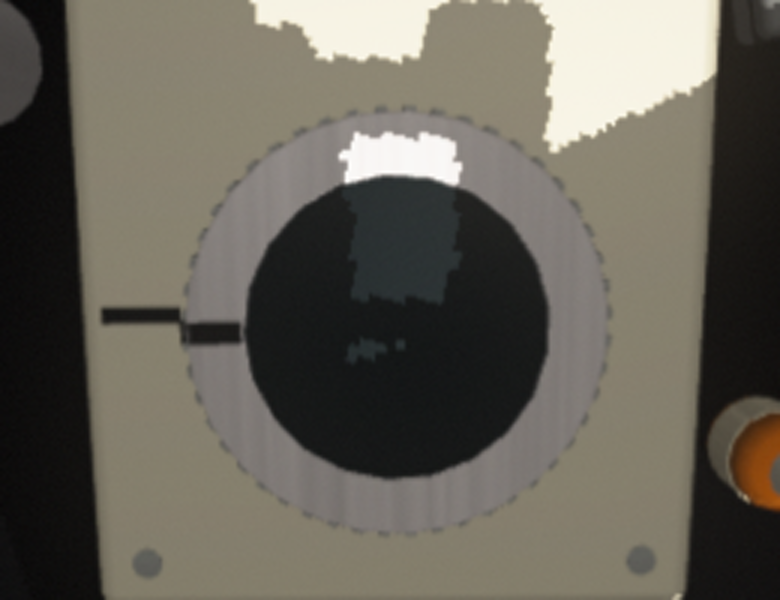

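```bash
python3 - <<'E'
from look import *
ang("w13",[(246,327),(548,327),(397,176),(397,479)],[(214,333)],(180,316),(102,316),.096)
p,d=grab_frame("scene");cv2.imwrite("pics/s13.png",cv2.resize(p[165:305,235:395,::-1],None,fx=4,fy=4,interpolation=cv2.INTER_CUBIC))
E
```

```text
centre [0.54554425 0.05874678] dia 0.06773614706106296 0.0679723898508446
mk0 0.0411 0.011
pin 0.054 0.0127
pout 0.0738 0.0058
```

View pics/s13.png

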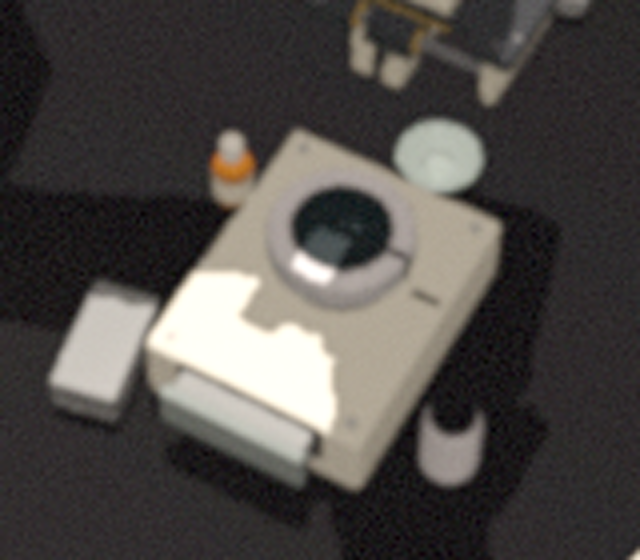

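The line sits at the pointer, the slider is in, and the bystanders near the unit have not moved: bottle at (232,165), dish at (440,155), canister at (450,445), slide box at (105,350). Handing in.

```bash
python3 -c "
from station import *
print(job_done())"
```

```text
the job is handed in; nothing more can be done
None
```

The ring is loosened two full turns past the pointer, with its line back at the pointer. The slider is pushed home. I handed the job in at about 25 s, with the arm clear of everything.

**Ring:** I rolled the shut fingertips anticlockwise along the rim, mostly at 4–8 N.
- **Final check:** the line was at 0.011 rad and the pointer read 0.006 to 0.013 rad, so they agree to about 0.01 rad. When last checked, before a 0.52 rad roll-back, the ring's height (about 36.2 mm above the housing top) confirmed the second full turn.
- **Overshoot:** the last long stroke took the line about 0.53 rad past the pointer. I rolled it back clockwise in two measured strokes. The ring had turned 0.8 rad more than the fingertip path allowed for in that stroke, and I did not find out why.
- **Heavier touches:** the contact was not always light. It reached 13–16 N at the start and about 23 N on the second approach. At one point on the first lap the fingertip briefly lost contact.

**Slider:** I pushed the grey plate after the ring was set, until the force climbed to about 12 N at its stop. The camera put its face about 26 mm from the housing, against the 27 mm given for home. The stop came about 2 mm further in than I predicted, which is within the calibration.

**Bystanders:** the last pictures show the bottle, dish, canister and slide box where they started. I did not re-check the mouse, screwdriver and adapter, but the arm did not work near them.

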